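# Knock a stuck bush out of its housing with the keeper wedged open

### The job

Drive the wooden wedge tip first into the gap between the stand's fence and the sprung keeper plate and let go of it, so that it holds the keeper open. Then take the punch from its black rack, push the stuck bush out of its leaning bore from behind with it, through the access hole in the block's top, and let the bush drop into the catch pan; the punch may stay in the hole. Put the bush into the low open tray and leave the wedge in place holding the keeper open; do not shift the other tools lying about.

Things in the scene. Friction and masses are not known exactly. Their poses are not given: they have to be found in the camera images.
- stand: Knock-out stand, fixed, base 180 x 104 x 8 mm. Origin: on the worktop under the bore's exit; x forward to the catch pan, y away from the side with the sprung keeper, z up. A steel block (60 x 66 x 45 mm) leans back on it (top rear edge 49 mm behind the origin, 109 mm up); its bore runs from the mouth in the top face down and forward, 30 degrees from vertical. Below, a slippery chute leads to the pan.
- mouth (a point): Centre of the access hole's mouth in the block's top face. z: bore axis, up and out (30 degrees from vertical, leaning to the stand's -x); y: the stand's y. Countersink about 34 mm wide, narrowing within 11 mm to the 20 mm access hole. Along the axis the stuck bush's top lies 23 mm below this point, the bore's exit 45 mm below.
- bore_exit (a point): Centre of the bore's exit in the lower face of the block, 85 mm above the worktop; same axes as the mouth.
- keeper (a joint): Sprung keeper, slides sideways to the stand's -y. 0 m: shut, its blade lies across the bore's exit and the bush cannot leave; exit clear from 0.013 m on; stop at 0.022 m. The spring pulls it shut, 3 N at 0 and 6 N at 0.018 m; let go, it snaps shut.
- keeper_plate (a point): On the inner face of the keeper's side plate (low upright steel plate along x, top edge 33 mm above the worktop), near its rear end. Moves with the keeper.
- gap (a point): At worktop level in the rear mouth (-x side) of the gap between the fixed straight fence (steel strip along x, outer face at the stand's y = -52 mm) and the keeper's side plate; axes as the stand's. Shut, the gap is 6 mm wide and this point is its middle; the plate's rear end flares outwards: 13 mm behind this point the gap is 18 mm wide. Gap 80 mm long (+x), rods cross it 49 mm up.
- wedge: Loose pale wooden wedge, 88 (x) x 24 (y) x 24 mm (z), lying flat, about 80 g. Origin: middle of its underside. Parallel from x = -44 to +14 mm, then the -y side slopes in to a 6 mm wide tip at x = +44; the +y side is straight (y = +12). Driven tip first into the gap, straight side along the fence, parallel part 5 to 15 mm past the gap point, it holds the keeper at about 0.018 m. Drive force up to 12 N.
- wedge_grip (a point): Place to take the wedge: middle of its section, 18 mm from its rear end, 12 mm above its underside.
- rack: Black block 56 x 56 x 42 mm, fixed, with one 18 mm hole, 34 mm deep, in which the punch stands. Origin: middle of its underside.
- punch: Loose dark steel punch, 112 mm long, 0.1 to 0.2 kg, upright in the rack, tip 8 mm above the worktop. Origin: centre of the tip's end; z to the head. Shank 14 mm diameter to 62 mm, collar 25 mm diameter at 63 to 68, grip 21 mm diameter at 70 to 112. With the tip 7 mm or more past the bore's exit the bush drops to the chute; the collar stops in the countersink with the tip 15 to 25 mm past it.
- punch_grip (a point): Middle of the punch's grip, 91 mm above the tip.
- bush: Plain turned bush, 22 mm diameter, 20 mm long, 60 g, stuck in the bore, its lower end 2 mm inside the exit. Sprung pads grip it; 5 to 12 N along the bore moves it. Origin: centre of its lower end face (NOT its middle, which is at z = +10 mm); z along its axis (at first up the bore). After dropping it lies in the pan, on its side or on end.
- pan (a point): Middle of the catch pan near its front end, on its floor (12 mm above the worktop; the floor slopes down forward by 8 degrees). The pan is 96 mm wide inside; its front wall stands 18 mm in front of this point, walls 18 mm above the worktop. The bush usually comes to rest near it. A wall panel, from 0.5 m up, stands as little as 40 mm beyond the pan: keep the wrist low here.
- tray: Low open aluminium tray, 105 (x) x 92 (y) x 28 mm, walls and floor 3 mm, fixed. Origin: middle of its underside.
- collet: Bystander: steel collet, 32 mm diameter, 100 mm tall, standing beside the pan.
- block: Bystander: steel block with holes, 51 x 76 x 26 mm, lying flat at the left of the stand.
Not all that is in view belongs to the job. Leave any purple look-alike of the punch alone.

How it is judged (in metres and radians):
On the way, in this order (a step that is already met when the one before it is completed fails the run):
1. the wedge, let go, holds the keeper open (value of joint keeper above 0.013 m and contact force between the fingers and wedge below 0.2 N and contact force between each of the arm, the fingers and stand below 0.5 N), for 0.2 s.
2. the punch presses on the bush from behind (contact force between punch and bush above 1 N and value of joint keeper above 0.013 m).
3. the bush has dropped out of the bore (z of bush in the frame of bore_exit below -0.03 m and value of joint keeper above 0.013 m), for 0.1 s.
At the end, for the whole second after the job is handed in: The bush lies inside the low tray (within its walls, under 35 mm up, slower than 0.08 m/s); the keeper is still held open (over 0.013 m) by the wedge; the punch is in the hole or anywhere on the worktop, not on the floor (x of bush in the frame of tray between -0.05 and 0.05 m and y of bush in the frame of tray between -0.044 and 0.044 m and height (world z) of bush below 0.035 m and linear speed of bush below 0.08 m/s and value of joint keeper above 0.013 m and height (world z) of punch above -0.02 m); the robot touches nothing.
It fails at once if the collet is moved more than 30 mm (distance of collet from where it was at the start of the episode above 0.03 m).
It fails at once if the block is moved more than 30 mm (distance of block from where it was at the start of the episode above 0.03 m).
It also fails if it takes over 67 s, if anything falls off the work surface, if the arm or the gripper's body presses on something with over 40 N, if the wrist force passes 120 N, or if a joint passes its speed limit or range.

### The arm

A 6-joint arm with a two-finger parallel gripper is mounted at the origin on the work surface; the furniture and walls round the work are solid. World frame = base frame: x ahead of the robot, y to its left, z up, the work surface at z = 0. Lengths are in mm, angles in degrees, forces in N, time in s.
With the tool pointing down it reaches from about 350 to 850 mm from the base axis. Payload 8.1 kg.
Tool frame: the origin (TCP) lies at the very end of the fingers, on their centre line; the grasp point (between the pads) lies 19 mm behind it; z points along the fingers, y is the direction in which the jaws open and shut (so a half turn about z gives the same grasp; the last joint's range is limited). The gripper opens to 85 mm and grips with 20 to 120 N. Pads are 22 mm wide; open, the fingers measure 114 mm over their backs; the gripper's body (76 mm by 85 mm) begins 54 mm behind the grasp point. The pads swing forward as they close: fully open they stand 13 mm farther back than shut.
Start: joints at [-78.69, 7.471, 85.268, -0, 87.261, -4.893], TCP at [167.448, -576.165, 231.292] pointing down, gripper open.
Joint ranges: [-169.43, 169.43], [-51.17, 129.36], [1.28, 143.12], [-76.62, 256.62], [0, 156.53], [-152.29, 152.29]. Speed limits (degrees/s): [136.94, 136.94, 159.86, 180, 180, 180].

### API

Orientations are given as [roll, pitch, yaw] about the fixed x, y, z axes, in that order (R = Rz(yaw) Ry(pitch) Rx(roll)).
In Python, from bench import sensors, viewer, job gives the robot as it stands.
- The arm moves only by the shell command python3 -m pendant 'ROWS' [FORCE]. ROWS is JSON, one flat list of numbers, 5 for each row, row after row: the shift along the world's x, y, z in mm, then the turn about the world's z in rad, then the finger opening in mm, from 0 to 85.4. In form: [x, y, z, twist, hand, x, y, z, twist, hand, ...]. A call has 1 to 12 rows; each row shifts and turns the pose as measured when the row begins; what a row does not reach is not made up. A row lasts 1/12 s, in which the tool goes at most 41.7 mm and 7.16 degrees, less where a joint would pass 70% of its speed; a pose out of reach is approached as far as the arm can. A call with a gripper value outside its range is refused whole. The fingers move at their own pace and stop on an object; FORCE is the grip in N (left out, the last holds). Time passes only in rows, so rows that do not move let the fingers close. It gives the time, the measured TCP pose, the force and the opening at its end, in the units of the state.
- sensors.sense(): the state, without advancing time (a new reading comes with each control period).
- viewer.snapshot(name): name is "scene" or "top" or "wrist"; returns a dict with "frame" (400x640x3 uint8, blue, green, red), "z_map" (400x640 float32, mm along the optical axis (not along the pixel's ray), 0 where there is no reading), "fx", "fy", "cx", "cy" (pixels), "view" (4x4, takes a point from world to camera coordinates). Camera axes: x right, y down, z forward; pixel columns grow to the right and rows downward; lengths in mm; the calibration is good to about 2 mm. A picture is of the moment at which its call begins.
- job.hand_in(): hands the job in, once; it reports no verdict.
The state is a dict: "time": time; "joint_pos": joint angles; "qd": joint speeds; "joint_efforts": joint torques, N m; "tool_pos": TCP position; "tcp_rot": TCP orientation; "ft_force": force on the tool from outside, world axes, zero at the start; "wrist_torque": the same for the moment, N m; "finger_gap": finger opening in mm.
Only numpy, scipy, OpenCV 4.12 (cv2) and the standard library are available. Lean on these libraries where they do the work, as an engineer would, in place of code of your own. Each camera call takes 0.05 s, during which the arm holds its last target.

## Working session

There is one attempt and no reset: what is moved stays moved. The work goes in short steps, Python scripts to look and compute and a shell command to move; the robot and the scene stay as the last step left them, time stands still between calls to the robot, and variables do not carry over. Pictures are saved under pics/ and viewed, and the job is handed in when it is done.

```bash
ls; mkdir -p pics; python3 - <<'E'
from bench import sensors, viewer
import cv2, numpy as np
print(sensors.sense())
for n in ["scene","top","wrist"]:
    s=viewer.snapshot(n); cv2.imwrite(f"pics/{n}0.png",s["frame"]); np.savez(f"pics/{n}0.npz",**s)
    print(n,s["fx"],s["cx"],s["cy"],np.round(s["view"],3).tolist())
E
```

```text
pics
{'time': 0.0, 'joint_pos': array([-7.86897238e+01,  7.51663416e+00,  8.53313340e+01, -1.25885590e-03,
        8.72609784e+01, -4.89415072e+00]), 'qd': array([ 0.0627995 , -0.07647697, -0.02544481,  0.0341404 ,  0.05843443,
        0.09395749]), 'joint_efforts': array([-3.06434871e-03, -5.69396639e+01, -5.00552738e+01, -5.55101524e-04,
        1.45288382e-02, -4.38753068e-05]), 'tool_pos': array([ 167.33083864, -575.60694673,  230.20883028]), 'tcp_rot': array([-1.79891343e+02, -8.04207850e-03,  1.62044806e+01]), 'ft_force': array([-0.16412651,  0.25388158,  0.66529886]), 'wrist_torque': array([ 0.03505392, -0.00786888, -0.01421715]), 'finger_gap': 85.33070566583521}
scene 365.3005516846064 315.31357119986416 199.13597447944568 [[1.0, 0.024, 0.01, -511.267], [0.024, -0.678, -0.735, -21.659], [-0.011, 0.735, -0.678, 1039.225], [0.0, 0.0, 0.0, 1.0]]
top 376.7472888190438 325.0286496314724 205.46811627922256 [[-0.026, -1.0, -0.008, -119.859], [-0.988, 0.027, -0.153, 511.262], [0.153, 0.004, -0.988, 853.018], [0.0, 0.0, 0.0, 1.0]]
wrist 290.2653552024523 316.7658323377638 202.99571266877618 [[0.279, -0.96, -0.002, -597.765], [-0.926, -0.27, 0.263, -34.369], [-0.253, -0.071, -0.965, 377.887], [0.0, 0.0, 0.0, 1.0]]
```

View pics/scene0.png

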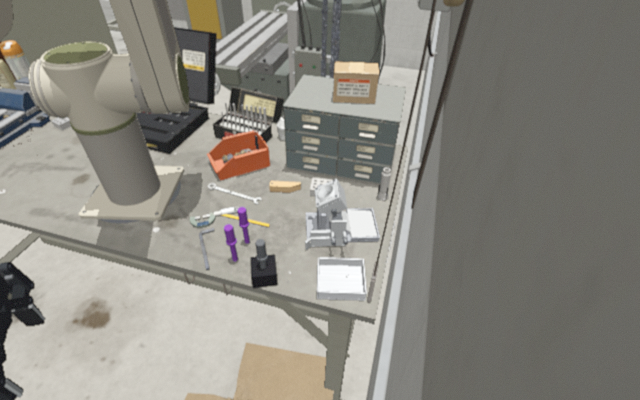

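View pics/top0.png

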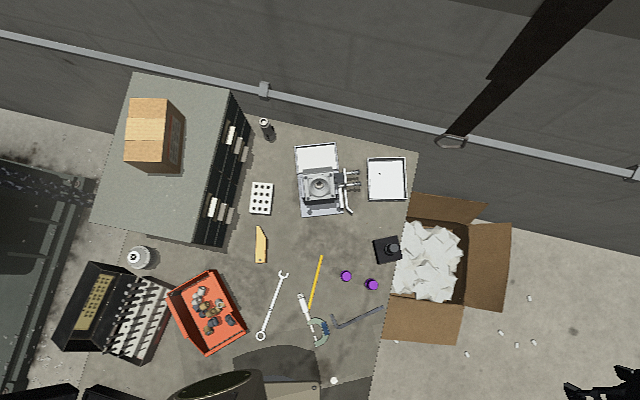

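View pics/wrist0.png

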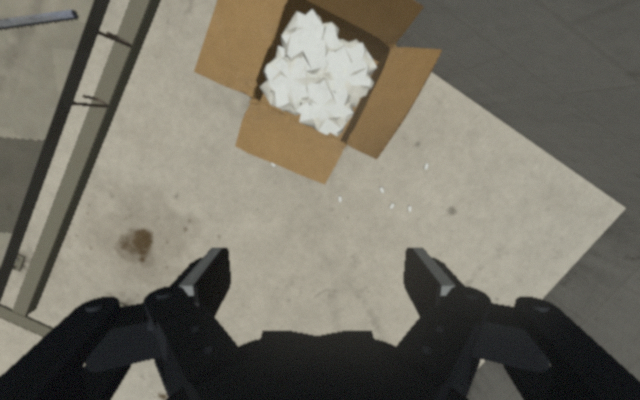

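The top view shows the stand at (320,185), the pan at (316,158), the tray at (387,178), the rack and dark punch at (387,250), and the wedge at (260,245). The purple look-alikes are at (346,276) and (371,285). A yellow strip at (315,280) could be confused with the wedge. I'll check these in close crops.

```bash
cat > h.py <<'E'
import numpy as np, cv2
from bench import sensors, viewer
def snap(n,tag):
    s=viewer.snapshot(n); cv2.imwrite(f"pics/{tag}.png",s["frame"]); np.savez(f"pics/{tag}.npz",**s); return s
def load(tag): 
    d=np.load(f"pics/{tag}.npz"); return {k:(d[k] if d[k].ndim else float(d[k])) for k in d.files}
def ray(s,u,v):
    R=s["view"][:3,:3]; t=s["view"][:3,3]
    d=R.T@np.array([(u-s["cx"])/s["fx"],(v-s["cy"])/s["fy"],1]); return -R.T@t,d
def onz(s,u,v,z):
    o,d=ray(s,u,v); return o+d*(z-o[2])/d[2]
def dep(s,u,v):
    o,d=ray(s,u,v); return o+d*float(s["z_map"][int(round(v)),int(round(u))])
def proj(s,p):
    c=s["view"][:3,:3]@np.asarray(p,float)+s["view"][:3,3]; return np.array([s["fx"]*c[0]/c[2]+s["cx"],s["fy"]*c[1]/c[2]+s["cy"]])
def allpts(s):
    v,u=np.mgrid[0:400,0:640]; z=s["z_map"]
    c=np.stack([(u-s["cx"])/s["fx"]*z,(v-s["cy"])/s["fy"]*z,z],-1)
    return (c-s["view"][:3,3])@s["view"][:3,:3]
def crop(s,x0,y0,x1,y1,k,tag):
    cv2.imwrite(f"pics/{tag}.png",cv2.resize(s["frame"][y0:y1,x0:x1],None,fx=k,fy=k,interpolation=cv2.INTER_CUBIC))
E
python3 - <<'E'
from h import *
t=load("top0"); s=load("scene0")
crop(t,230,110,420,300,4.2 and 3,"c_top"); crop(t,280,130,420,270,4,"c_top2"); crop(s,200,160,400,310,4,"c_sc")
for n,(u,v) in dict(wedge=(260,245),rackpunch=(392,248),purp1=(346,276),purp2=(371,285),tray=(387,180),pan=(316,150),collet=(265,122),block=(261,198),strip=(315,280),mouth=(320,184)).items():
    print(n,dep(t,u,v).round(1))
E
```

```text
wedge [419.5  23.3  24.1]
rackpunch [ 400.8 -272.7  119.2]
purp1 [ 344.9 -174.   112.6]
purp2 [ 324.9 -226.   110.6]
tray [ 574.2 -289.5   -0.8]
pan [ 652.6 -114.3   12.6]
collet [6.99e+02 1.00e-01 9.01e+01]
block [532.1  20.4  27.4]
strip [ 334.  -104.7    7. ]
mouth [ 548.3 -123.6   93.8]
```

View pics/c_top.png

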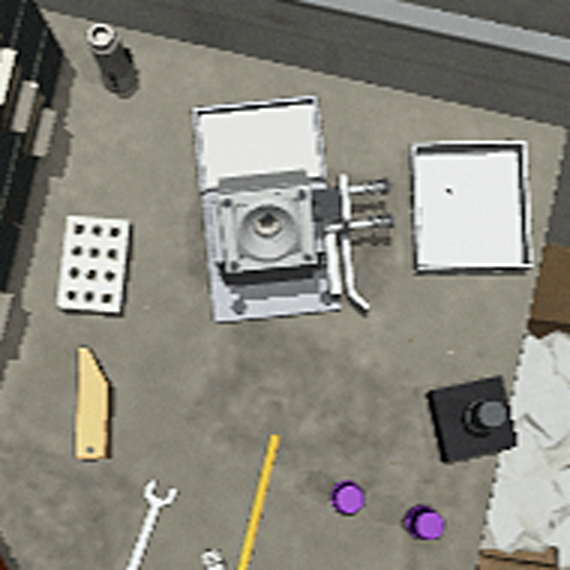

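View pics/c_top2.png

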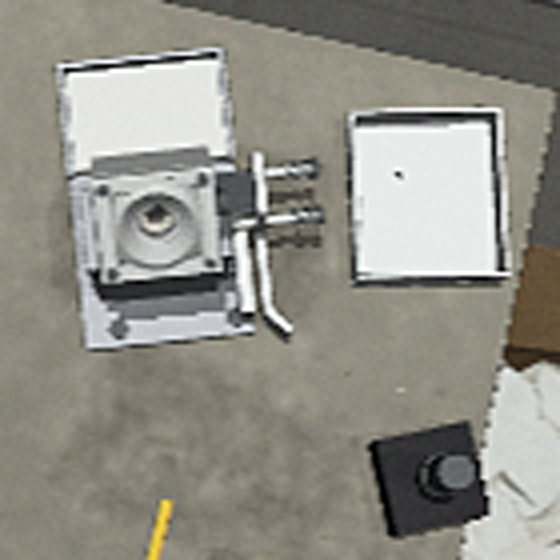

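View pics/c_sc.png

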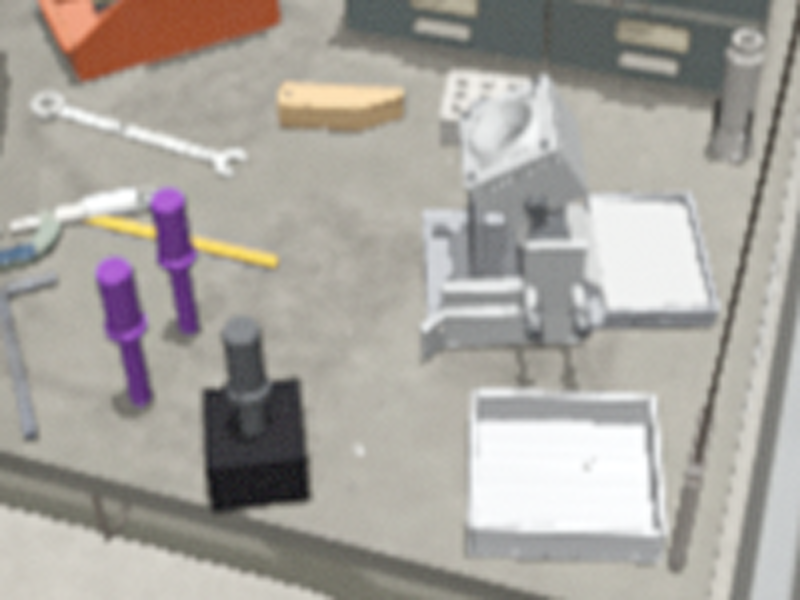

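The crops settle the choices. The wedge is the pale piece at top px (260,245), with its tip up the image (+x) and its sloped side to the right (-y). The dark punch in the black rack is at (392,248). The long yellow strip and the two purple punches are not wanted. Next I'll measure the frames.

```bash
python3 - <<'E'
from h import *
t=load("top0"); s=load("scene0")
# wedge mask
def wedge(im,roi):
    h=cv2.cvtColor(im,cv2.COLOR_BGR2HSV); m=cv2.inRange(h,(12,60,130),(26,190,255)); mm=np.zeros_like(m); x0,y0,x1,y1=roi; mm[y0:y1,x0:x1]=m[y0:y1,x0:x1]; return mm
m=wedge(t["frame"],(245,215,275,270)); P=allpts(t)[m>0]
P=P[(P[:,2]>20)&(P[:,2]<29)]
print(len(P),P[:,2].mean(), P.min(0),P.max(0))
# depth-pixel points: order along x; left edge (max y) per x row
for x in range(375,470,8):
    q=P[abs(P[:,0]-x)<4]
    if len(q): print(x,q[:,1].min().round(1),q[:,1].max().round(1))
print("base rear L/R",onz(t,301.75,217.5,8),onz(t,343,212.5,8))
print("pan front L/R",onz(t,294.25,146.25,18),onz(t,335.5,142.5,18))
# tray
print("tray corners",[onz(t,280+a/4,130+b/4,28).round(1) for a,b in[(348,113),(502,108),(510,280),(354,285)]])
print("rack corners",[onz(t,280+a/4,130+b/4,42).round(1) for a,b in[(371,442),(468,422),(488,515),(392,537)]])
# punch head points
A=allpts(t); q=A[(A[...,2]>112)&(abs(A[...,0]-400)<40)&(abs(A[...,1]+275)<40)]
print("punch head",len(q),q.mean(0),q.min(0),q.max(0))
for nm,(u,v) in dict(plate1=(280+240/4,130+250/4),plateb=(280+265/4,130+300/4),plate2=(280+290/4,130+330/4)).items(): print(nm,dep(t,u,v))
E
```

```text
296 23.68805976332024 [379.40341975  11.18380761  20.13140647] [465.23921172  33.51006595  28.16055048]
383 13.4 33.2
391 11.5 33.2
399 11.3 33.2
407 12.0 33.1
415 11.2 33.5
423 11.2 32.8
431 11.3 33.5
439 11.4 33.2
447 14.0 30.9
455 21.1 30.7
463 23.6 30.9
base rear L/R [484.5476021  -75.68624919   8.        ] [ 494.13601193 -176.6502741     8.        ]
pan front L/R [662.12861543 -60.63413437  18.        ] [ 668.87814861 -163.39798641   18.        ]
tray corners [array([ 623.4, -238.8,   28. ]), array([ 623.9, -332.8,   28. ]), array([ 517.5, -331.3,   28. ]), array([ 517. , -237.8,   28. ])]
rack corners [array([ 422.1, -242.1,   42. ]), array([ 432.2, -298.9,   42. ]), array([ 378.4, -307.5,   42. ]), array([ 367.3, -251.7,   42. ])]
punch head 78 [ 401.53395742 -276.55410442  119.13302423] [ 392.28467746 -285.82630268  113.48130106] [ 411.49703159 -267.07110622  121.79739433]
plate1 [ 537.98692241 -169.7376985    39.76805527]
plateb [ 371.18310524 -137.11501467  920.22726538]
plate2 [ 490.15136658 -198.10781057   33.05159312]
```

```bash
python3 -m pendant '[14,38,0,-0.03,85,14,38,0,-0.03,85,14,38,0,-0.03,85,14,38,0,-0.03,85,14,38,0,-0.03,85,14,38,0,-0.03,85,14,38,0,-0.03,85,14,38,0,-0.03,85,14,38,0,-0.03,85,14,38,0,-0.03,85,14,38,0,-0.03,85,14,38,0,0,85]' 60
python3 - <<'E'
from h import *
t=load("top0")
A=allpts(t)
th=np.radians(5.2); R=np.array([[np.cos(th),np.sin(th)],[-np.sin(th),np.cos(th)]])
q=A[100:230,280:370].reshape(-1,3); 
b=q[(q[:,2]>108)&(q[:,2]<142)&(abs(q[:,0]-555)<45)&(abs(q[:,1]+120)<50)]
# plane fit
c=b.mean(0); n=np.linalg.svd(b-c)[2][2]; r=(b-c)@n; b=b[abs(r)<2.5]; c=b.mean(0); n=np.linalg.svd(b-c)[2][2]; n*=np.sign(n[2])
print(len(b),"plane n",n,"tilt",np.degrees(np.arccos(n[2])),"az",np.degrees(np.arctan2(-n[1],-n[0])))
st=b[:,:2]@R.T
print("stand-rot x range",st[:,0].min(),st[:,0].max(),"y",st[:,1].min(),st[:,1].max(),"z",b[:,2].min(),b[:,2].max())
o=np.array([-48.5,0])
for nm,(u,v) in dict(kink=(346.25,205),flare=(351,212),fence_rear=(342,210)).items(): print(nm,onz(t,u,v,33),dep(t,u,v))
E
```

```text
time: 1.15
tool_pos: [330.7, -108.2, 220.5]
tcp_rot: [-179.3, 0.0, -4.5]
ft_force: [1.6, -0.0, -0.6]
finger_gap: 84.8
293 plane n [-0.34758066  0.02023926  0.93743163] tilt 20.375389421675482 az -3.3325101060629563
stand-rot x range 497.786141531198 555.3836727091299 y -203.57658229613614 -130.5304417919459 z 109.76717412572039 133.90011301133782
kink [ 508.57795922 -183.90179081   33.        ] [ 371.18310524 -137.11501467  920.22726538]
flare [ 491.45196201 -194.59592857   33.        ] [ 491.40791878 -194.57487869   33.32490832]
fence_rear [ 496.82551747 -173.38947863   33.        ] [ 500.44163867 -174.43349598    7.46466311]
```

```bash
python3 -m pendant '[16,33,-20,0.02,85,16,33,-20,0.01,85,16,33,-20,0,85,16,32,-20,0,85,0,0,0,0,85]' 60
python3 - <<'E'
from h import *
w=snap("wrist","w1"); snap("top","t1")
V=w["view"]; print("cam centre",-V[:3,:3].T@V[:3,3], "fwd",V[2,:3]); print(sensors.sense()["tool_pos"],sensors.sense()["tcp_rot"])
E
```

```text
time: 1.57
tool_pos: [395.6, 31.5, 142.1]
tcp_rot: [-179.3, -0.5, -2.3]
ft_force: [-0.5, -0.6, -0.7]
finger_gap: 85.0
cam centre [460.31978736  28.27661619 284.59138307] fwd [-0.25469514  0.022017   -0.96677073]
[395.75614417  27.79008797 144.94392908] [-179.45857122   -0.59430682   -2.37771883]
```

View pics/w1.png

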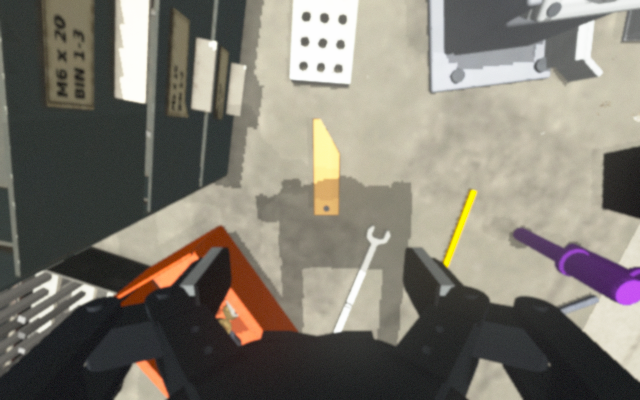

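The wrist view shows the wedge at (327,165), tip up at (315,119) and rear edge at row 215. The stand base's rear-left corner is at (431,92).

```bash
python3 - <<'E'
from h import *
w=load("w1")
h=cv2.cvtColor(w["frame"],cv2.COLOR_BGR2HSV); m=cv2.inRange(h,(10,50,80),(27,220,255)); mm=np.zeros_like(m); mm[105:225,295:360]=m[105:225,295:360]
c=max(cv2.findContours(mm,cv2.RETR_EXTERNAL,cv2.CHAIN_APPROX_NONE)[0],key=cv2.contourArea)
a=cv2.approxPolyDP(c,3,True)[:,0]; print(a.tolist(),[onz(w,*p,24).round(1).tolist()[:2] for p in a])
L=[];Rr=[]
for v in range(130,208,6):
    u=np.where(mm[v]>0)[0]; 
    if len(u): print(v,onz(w,u.min()-.5,v,24)[:2].round(1),onz(w,u.max()+.5,v,24)[:2].round(1))
print(onz(w,431,92,8),onz(w,548,82,8))
crop(w,400,0,640,150,3.3,"cw1")
E
```

```text
[[313, 118], [314, 216], [337, 216], [340, 152], [322, 120]] [[467.5, 34.4], [379.1, 37.3], [378.3, 15.7], [437.6, 11.7], [465.5, 26.7]]
130 [457.5  36.1] [457.   22.2]
136 [452.5  36.4] [451.7  18.9]
142 [447.3  36.6] [446.5  16.4]
148 [442.1  36.8] [441.2  13.9]
154 [436.9  37.1] [435.8  11.3]
160 [431.6  37.3] [430.5  11.4]
166 [426.2  37.5] [425.2  11.5]
172 [420.8  37.8] [419.8  11.6]
178 [415.3  38. ] [414.3  11.7]
184 [409.8  38.3] [408.8  11.9]
190 [404.2  38.5] [403.2  12. ]
196 [398.5  38.8] [397.5  12.1]
202 [392.8  39.1] [391.8  12.2]
[485.88001677 -71.32124576   8.        ] [ 489.88460216 -173.25027854    8.        ]
```

View pics/cw1.png

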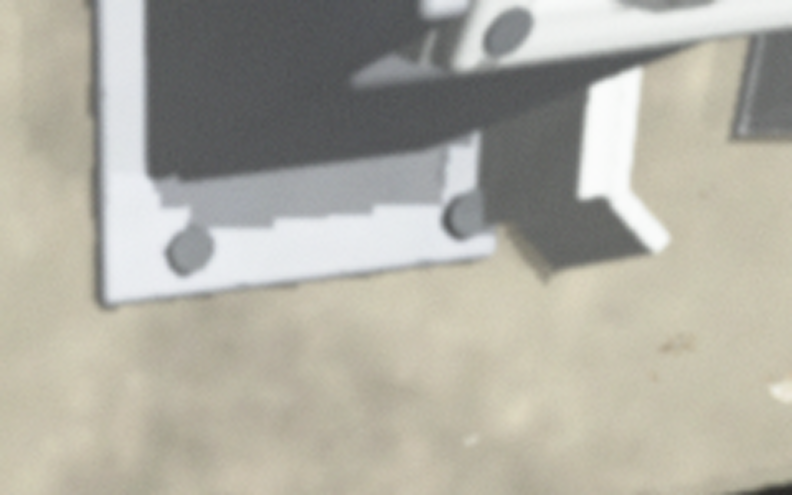

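```bash
python3 -m pendant '[0,-3,-30,0,85,0,-1,-30,0,85,0,0,-30,0,70,0,0,-25,0,50,0,0,-10,0,50,0,0,0,0,50]' 60
```

```text
time: 2.17
tool_pos: [399.8, 16.6, 22.9]
tcp_rot: [-179.7, -1.4, -2.7]
ft_force: [-0.2, 0.6, -0.5]
finger_gap: 50.2
```

```bash
python3 -m pendant '[-4,7,0,0,50,0,0,0,0,50]' 60; python3 -m pendant '[0,0,-12,0,50,0,0,0,0,50]' 60
```

```text
time: 2.33
tool_pos: [395.7, 21.8, 24.2]
tcp_rot: [-179.7, -1.4, -2.9]
ft_force: [0.3, 0.3, -0.3]
finger_gap: 50.0
time: 2.5
tool_pos: [398.2, 21.0, 15.5]
tcp_rot: [-179.7, -1.7, -3.0]
ft_force: [-0.6, 0.2, 0.1]
finger_gap: 49.9
```

```bash
python3 -m pendant '[-3,3,-4,0,50,0,0,0,0,20,0,0,0,0,20,0,0,0,0,20,0,0,0,0,20]' 60
python3 - <<'E'
from h import *
snap("wrist","w2"); print(sensors.sense()["tool_pos"],sensors.sense()["finger_gap"])
E
```

```text
time: 2.92
tool_pos: [398.7, 23.9, 16.6]
tcp_rot: [-179.7, -2.2, -3.0]
ft_force: [0.5, -0.0, -0.1]
finger_gap: 21.6
[398.77902797  23.90995128  16.57870346] 22.01986544336637
```

View pics/w2.png

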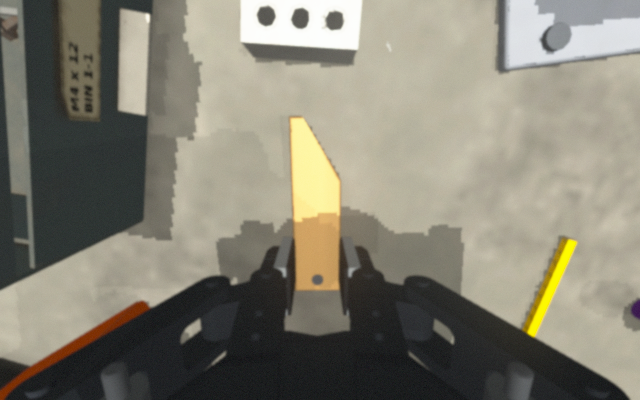

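```bash
python3 -m pendant '[0,0,0,0,50,0,0,0,0,50]' 60;python3 -m pendant '[0,0,-6,0,50]' 60;python3 -m pendant '[0,0,0,0,50]' 60;
```

```text
time: 3.13
tool_pos: [399.0, 23.9, 16.9]
tcp_rot: [-179.7, -2.2, -3.0]
ft_force: [0.6, -0.0, -0.2]
finger_gap: 45.1
time: 3.22
tool_pos: [400.1, 23.9, 11.8]
tcp_rot: [-179.7, -2.3, -3.0]
ft_force: [0.3, -0.6, 0.3]
finger_gap: 50.0
time: 3.3
tool_pos: [399.3, 23.9, 10.6]
tcp_rot: [-179.7, -2.3, -3.0]
ft_force: [-0.6, 0.3, -0.6]
finger_gap: 49.6
```

```bash
python3 -m pendant '[-4,0,-5,0,50,0,0,0,0,50,0,0,0,0,20,0,0,0,0,20,0,0,0,0,20,0,0,0,0,20]' 80; python3 -m pendant '[0,0,20,0.0,20,0,0,20,0.0,20,0,0,15,0.0,20]' 80
python3 - <<'E'
from h import *
snap("wrist","w3"); print(sensors.sense()["tool_pos"],sensors.sense()["finger_gap"])
E
```

```text
time: 3.8
tool_pos: [394.2, 23.9, 4.4]
tcp_rot: [-179.7, -2.2, -3.0]
ft_force: [-0.0, -0.1, -1.5]
finger_gap: 22.6
time: 4.05
tool_pos: [389.5, 24.2, 56.7]
tcp_rot: [-179.7, -1.6, -3.0]
ft_force: [0.2, 0.1, -1.6]
finger_gap: 22.3
[391.62429797  24.10986652  59.62428912] 21.978757552937545
```

View pics/w3.png

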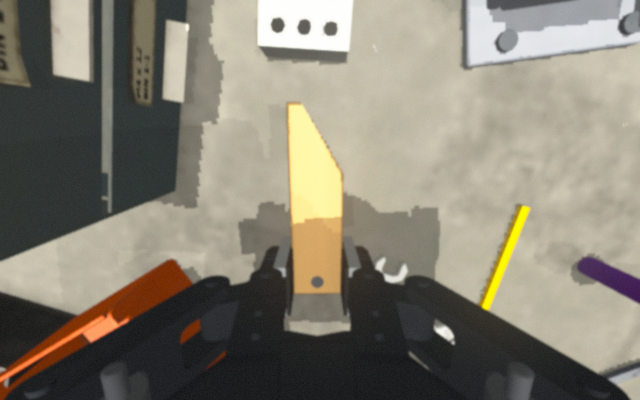

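```bash
python3 -m pendant '[-2,-35,0,0.05,20,-1,-38,0,0.05,20,-1,-38,0,0.045,20,-1,-38,0,0,20,-1,-30,0,0,20,0,0,0,0,20,0,0,0,0,20]' 80
python3 - <<'E'
from h import *
w=snap("wrist","w4"); snap("top","t4"); print(sensors.sense()["tool_pos"],sensors.sense()["tcp_rot"],sensors.sense()["finger_gap"])
crop(w,220,0,460,240,3,"cw4")
E
```

```text
time: 4.68
tool_pos: [386.9, -160.9, 60.4]
tcp_rot: [-179.9, -2.3, 6.2]
ft_force: [0.3, 0.8, -1.2]
finger_gap: 22.3
[ 387.07106371 -159.60767842   60.47228512] [-179.87262979   -2.3235438     6.30627259] 22.383058931495448
```

View pics/w4.png

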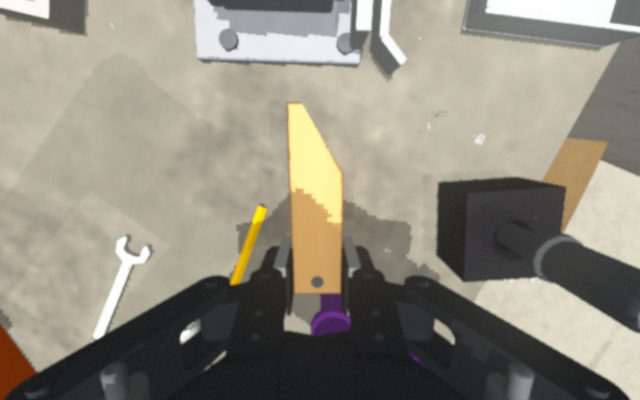

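View pics/cw4.png

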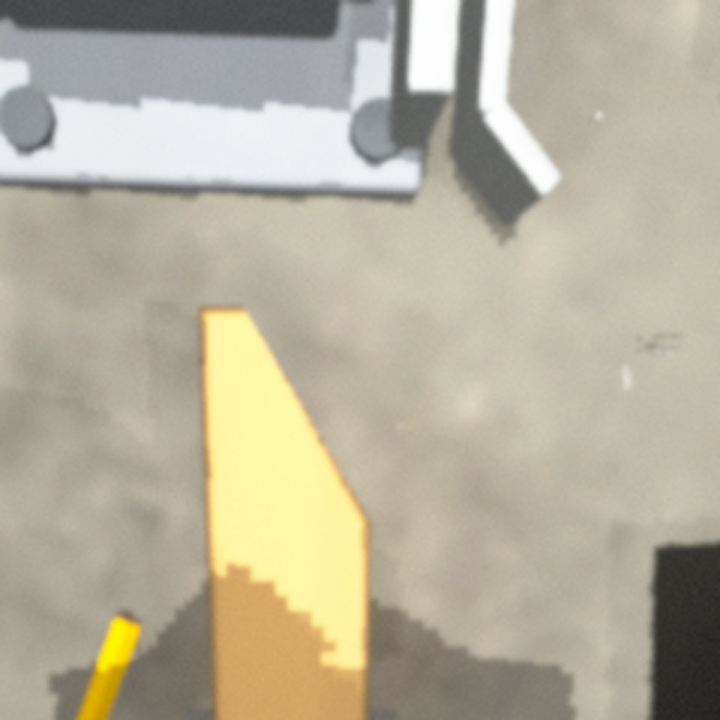

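The wrist view shows the wedge held. The fence's rear end is at about (371,31), the plate kink at (383,35), the flare end at (400,64) and the base's rear-right corner at (359,63).

```bash
python3 - <<'E'
from h import *
w=load("w4")
P=lambda a,b,z:onz(w,220+a/3,b/3,z).round(1)
print("dep fence",dep(w,364,20),dep(w,365,10),"plate",dep(w,385,20),dep(w,393,48))
print("kink",P(483,108,33),"plate up",P(482,5,33),"flare end inner",P(542,193,33),"outer",P(560,180,33))
print("fence rear outer @33",P(450,92,33),"@45",P(450,92,45))
print("base rear R",P(418,192,8),"base rear L",onz(w,197,60,8).round(1))
print("base rear edge pts",[onz(w,u,v,8).round(1) for u,v in((200,60),(280,62.3),(350,65))])
print("wedge tip",P(202,308,80),P(244,308,80))
t=load("t4"); crop(t,280,130,420,270,4,"ct4")
E
```

```text
dep fence [ 505.49294024 -170.49497948   43.25440282] [ 510.72065454 -170.55357876   41.26572554] plate [ 510.90368028 -182.86880781   31.6600402 ] [ 498.12932669 -189.59492918   30.69832123]
kink [ 502.6 -181.7   33. ] plate up [ 518.7 -179.    33. ] flare end inner [ 489.8 -194.6   33. ] outer [ 492.3 -197.5   33. ]
fence rear outer @33 [ 504.5 -175.5   33. ] @45 [ 500.5 -174.    45. ]
base rear R [ 493.5 -174.8    8. ] base rear L [484.9 -73.5   8. ]
base rear edge pts [array([485.1, -75.4,   8. ]), array([ 489.1, -125.3,    8. ]), array([ 492.3, -169.1,    8. ])]
wedge tip [ 458.8 -139.8   80. ] [ 459.4 -145.5   80. ]
```

View pics/ct4.png

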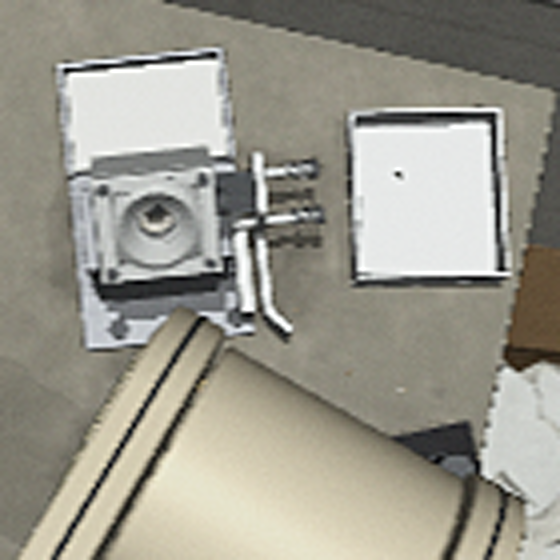

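```bash
python3 -m pendant '[12,-19,0,-0.02,20,12,-18,0,0,20,0,0,0,0,20]' 100; python3 -m pendant '[0,0,-25,0,20,0,0,-22,0,20,0,0,0,0,20]'
```

```text
time: 5.03
tool_pos: [411.4, -193.1, 58.9]
tcp_rot: [-179.7, -2.2, 5.4]
ft_force: [0.3, -0.4, -0.7]
finger_gap: 21.8
time: 5.28
tool_pos: [413.6, -190.0, 11.5]
tcp_rot: [-179.8, -2.4, 5.6]
ft_force: [-0.3, 0.6, -0.8]
finger_gap: 21.9
```

```bash
python3 -m pendant '[0,-6,-1,-0.01,20,0,-1,0,0,20]'; python3 - <<'E'
from h import *
w=snap("wrist","w5"); print(sensors.sense()["tool_pos"],sensors.sense()["tcp_rot"])
crop(w,240,0,440,150,4,"cw5")
E
```

```text
time: 5.45
tool_pos: [412.8, -194.2, 9.9]
tcp_rot: [-179.6, -2.2, 5.2]
ft_force: [-0.2, -0.2, -1.3]
finger_gap: 22.2
[ 413.07492146 -194.35158551   10.39104632] [-179.64928054   -2.26795123    5.2201638 ]
```

View pics/cw5.png

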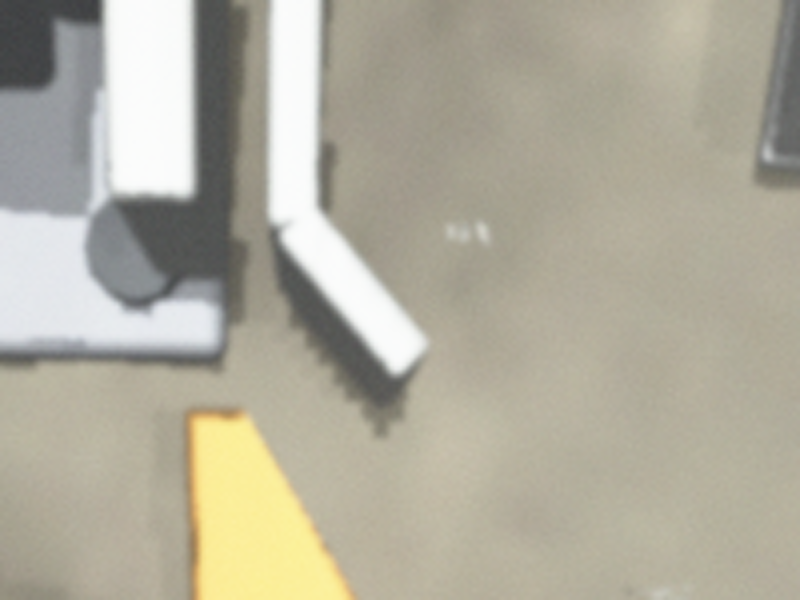

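```bash
python3 - <<'E'
from h import *
w=load("w5")
P=lambda a,b,z:onz(w,240+a/4,b/4,z)
th=np.radians(5); R=np.array([[np.cos(th),np.sin(th)],[-np.sin(th),np.cos(th)]])
for n,a in dict(fence43=(192,195,43),fence41=(192,195,41),fenceup=(190,5,42),base=(222,350,8),basetop=(228,290,8),kink=(272,222,33),kinkup=(270,5,33),flare=(395,378,33),tipL=(189,413,30),tipR=(245,413,30),wl=(196,595,30)).items():
    p=P(*a); print(n,p.round(1),(R@p[:2]).round(1))
print(np.median([dep(w,240+u/4,v/4)[2] for u in (130,150,170) for v in (50,100,150)]))
E
```

```text
fence43 [ 501.6 -175.    43. ] [ 484.5 -218.1]
fence41 [ 502.2 -174.8   41. ] [ 485.  -217.9]
fenceup [ 516.7 -173.7   42. ] [ 499.6 -218.1]
base [ 494.2 -175.5    8. ] [ 477.  -217.9]
basetop [ 500.9 -175.7    8. ] [ 483.6 -218.7]
kink [ 502.5 -181.6   33. ] [ 484.8 -224.7]
kinkup [ 520.9 -179.9   33. ] [ 503.2 -224.6]
flare [ 489.5 -194.9   33. ] [ 470.7 -236.8]
tipL [ 484.7 -174.5   30. ] [ 467.7 -216.1]
tipR [ 485.2 -180.2   30. ] [ 467.7 -221.8]
wl [ 466.6 -176.5   30. ] [ 449.4 -216.5]
41.41814718517078
```

```bash
python3 -m pendant '[0,-3.5,0,0,20,0,0,0,0,20]'; python3 -m pendant '[10,1,0,0,20,10,1,0,0,20,0,0,0,0,20]';  python3 - <<'E'
from h import *
w=snap("wrist","w6"); print(sensors.sense()["tool_pos"],sensors.sense()["tcp_rot"],sensors.sense()["ft_force"])
crop(w,240,0,440,150,4,"cw6")
E
```

```text
time: 5.67
tool_pos: [414.2, -198.3, 12.3]
tcp_rot: [-179.7, -2.4, 5.3]
ft_force: [-0.2, -0.2, -1.9]
finger_gap: 21.8
time: 5.92
tool_pos: [434.3, -195.9, 13.2]
tcp_rot: [-179.7, -2.2, 5.2]
ft_force: [-1.6, 3.5, -0.6]
finger_gap: 22.0
[ 433.9918167  -195.8207847    13.13736105] [-179.66171232   -2.23499356    5.23988218] [-0.33680321  3.73740554 -1.2579503 ]
```

View pics/cw6.png

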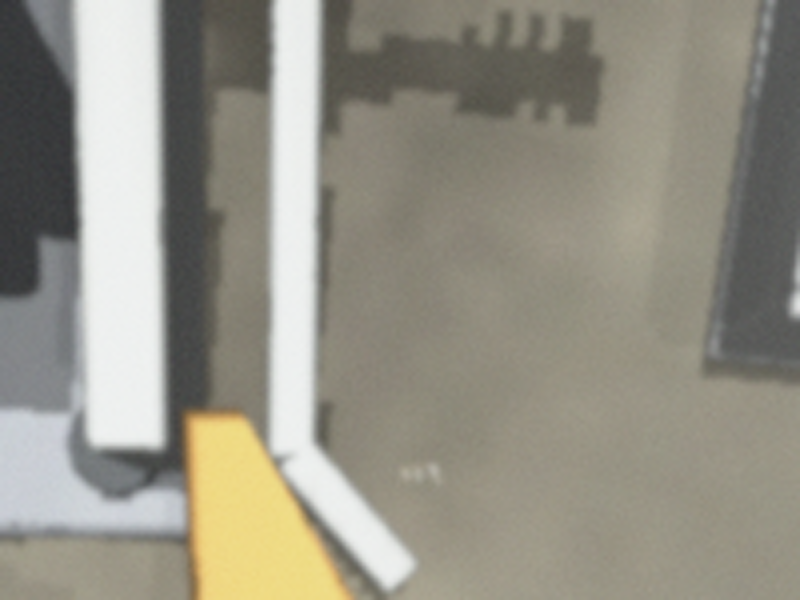

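The tip has entered between the fence and the plate, at crop (215,413). I'll drive it on.

```bash
python3 -m pendant '[9,0.5,-1,0,20,9,0.5,-1,0,20,0,0,0,0,20]' 120;  python3 -m pendant '[9,0.5,0,0,20,8,0.5,0,0,20,0,0,0,0,20]'; python3 - <<'E'
from h import *
w=snap("wrist","w7"); print(sensors.sense()["tool_pos"],sensors.sense()["tcp_rot"],sensors.sense()["ft_force"])
crop(w,220,0,440,180,3.6,"cw7")
E
```

```text
time: 6.22
tool_pos: [449.6, -194.0, 9.5]
tcp_rot: [-179.5, -1.8, 5.3]
ft_force: [1.8, -0.7, -1.0]
finger_gap: 21.8
time: 6.47
tool_pos: [463.9, -192.8, 7.7]
tcp_rot: [-179.4, -1.4, 5.2]
ft_force: [4.7, 1.5, -2.6]
finger_gap: 21.9
[ 463.91413611 -192.83819641    7.83925395] [-179.44696888   -1.43612693    5.24714816] [ 3.58651025  1.06023229 -3.70255361]
```

View pics/cw7.png

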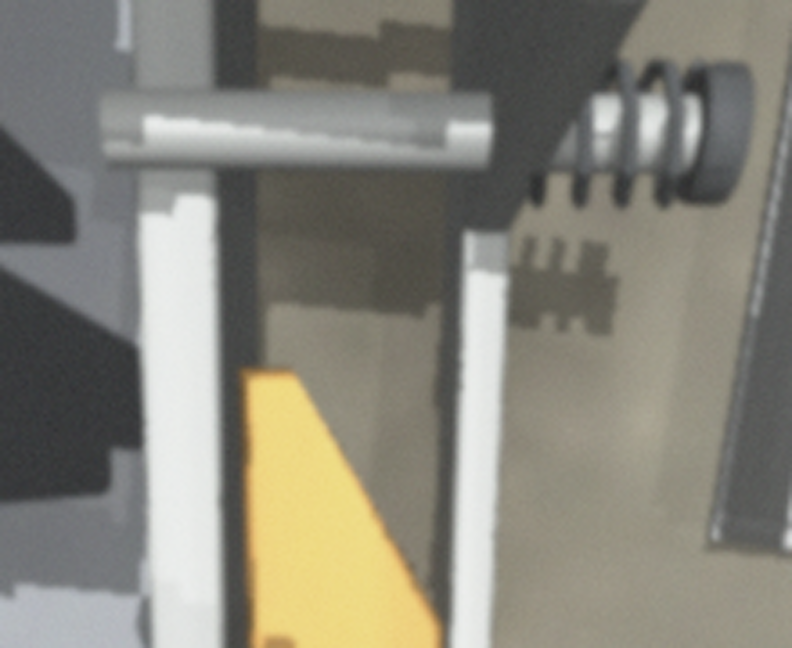

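```bash
python3 - <<'E'
from h import *
w=load("w7")
crop(w,200,60,440,270,3,"cw7b")
P=lambda a,b,z:onz(w,220+a/3.6,b/3.6,z)
th=np.radians(5); R=np.array([[np.cos(th),np.sin(th)],[-np.sin(th),np.cos(th)]])
for n,a in dict(fence=(220,450,41),plate=(465,260,33),platelo=(452,640,33),tipL=(243,372,28),shoulder=(441,625,28)).items():
    p=P(*a); print(n,p.round(1),(R@p[:2]).round(1))
E
```

```text
fence [ 527.3 -173.    41. ] [ 510.2 -218.3]
plate [ 548.9 -196.4   33. ] [ 529.7 -243.5]
platelo [ 508.9 -199.6   33. ] [ 489.5 -243.2]
tipL [ 536.  -173.4   28. ] [ 518.9 -219.4]
shoulder [ 509.8 -198.7   28. ] [ 490.5 -242.3]
```

View pics/cw7b.png

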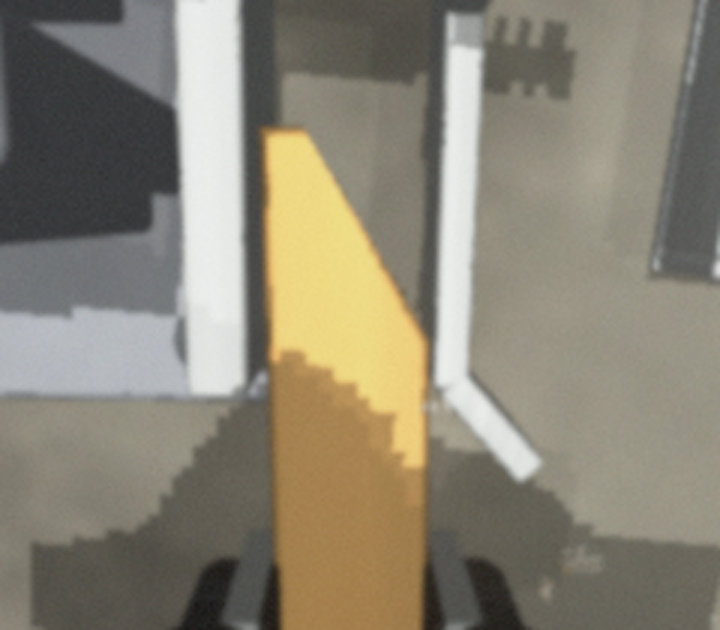

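```bash
python3 -m pendant '[7,0.5,0,0,20,0,0,0,0,20]';python3 -m pendant '[0,0,0,0,34,0,0,0,0,34,0,0,0,0,34]'; python3 - <<'E'
from h import *
w=snap("wrist","w8"); print(sensors.sense()["tool_pos"],sensors.sense()["tcp_rot"],sensors.sense()["ft_force"])
crop(w,200,60,440,270,3,"cw8")
P=lambda u,v,z:onz(w,200+u/3,60+v/3,z)
E
```

```text
time: 6.68
tool_pos: [470.7, -192.3, 7.7]
tcp_rot: [-179.4, -1.4, 5.2]
ft_force: [3.9, 1.7, -1.7]
finger_gap: 21.8
time: 6.93
tool_pos: [472.2, -193.0, 9.1]
tcp_rot: [-179.5, -1.6, 5.3]
ft_force: [-0.5, 0.3, -0.1]
finger_gap: 33.6
[ 472.25875381 -193.05119138    9.18463344] [-179.55331244   -1.61699497    5.2592874 ] [-0.47125647  0.00506814  0.09665228]
```

View pics/cw8.png

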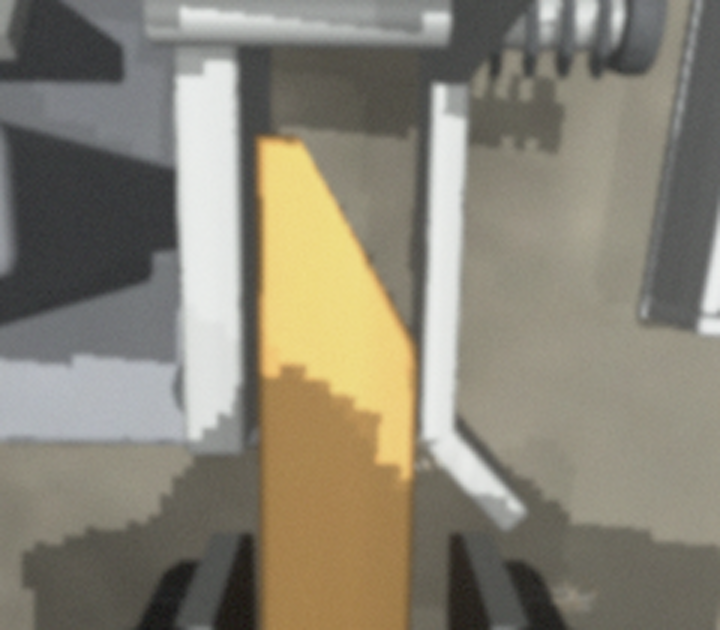

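The wedge is released and seated. The tip is in, the shoulder is about 11 mm past the kink, and the plate is held out. Now I'll lift straight up and go over to the punch.

```bash
python3 -m pendant '[0,0,2,0,40,0,0,20,0,45,0,0,35,0,60,0,0,38,0,85,0,0,38,0,85,0,0,20,0,85,0,0,0,0,85]'; python3 -m pendant '[-23,-28,0,0,85,-23,-28,0,0,85,-22,-22,0,0,85,0,0,0,0,85]'; python3 - <<'E'
from h import *
w=snap("wrist","w9"); s=snap("scene","s9"); t=snap("top","t9"); print(sensors.sense()["tool_pos"],sensors.sense()["tcp_rot"],sensors.sense()["ft_force"])
crop(s,200,160,400,310,4,"cs9")
E
```

```text
time: 7.57
tool_pos: [468.0, -191.7, 168.1]
tcp_rot: [-179.4, -1.4, 5.2]
ft_force: [-0.0, -0.2, 0.5]
finger_gap: 85.2
time: 7.9
tool_pos: [400.4, -271.6, 171.4]
tcp_rot: [-179.8, -1.8, 5.6]
ft_force: [-0.7, -0.1, -0.3]
finger_gap: 85.0
[ 403.10824787 -268.51242965  171.106624  ] [-179.65356387   -1.86884728    5.68903518] [ 0.37830613  0.55559547 -0.4732462 ]
```

View pics/w9.png

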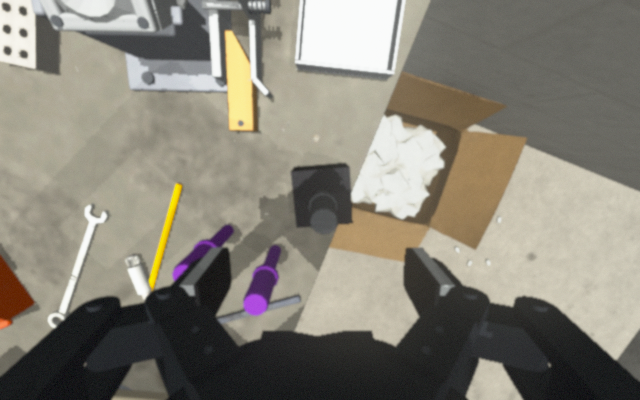

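View pics/cs9.png

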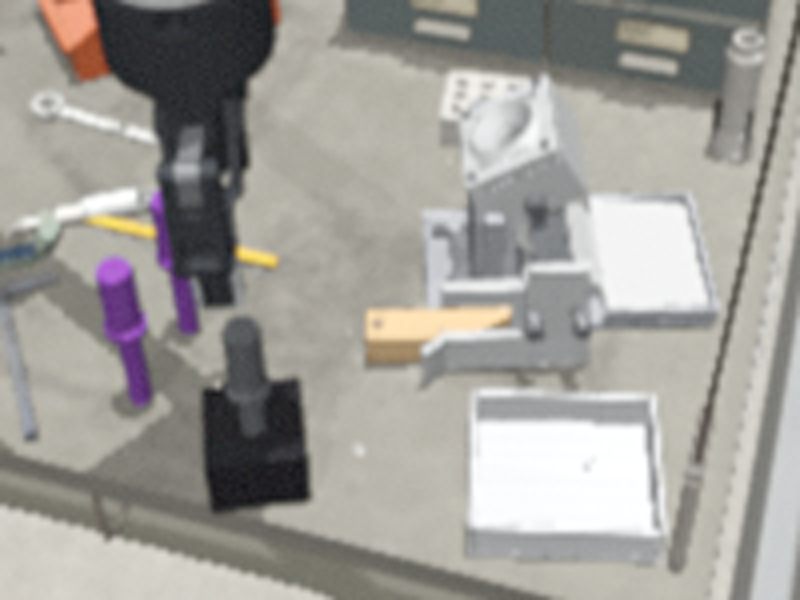

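The scene view shows the wedge standing in the gap with the plate out. The wrist view shows the dark punch head at (322,216).

```bash
python3 - <<'E'
from h import *
w=load("w9"); t=load("t9"); s=load("s9")
crop(w,280,150,370,240,6,"cw9")
print("wrist head",onz(w,322.5,217,120).round(1))
for nm,i in(("w",w),("t",t),("s",s)):
    A=allpts(i); q=A[(A[...,2]>114)&(A[...,2]<126)&(abs(A[...,0]-400)<25)&(abs(A[...,1]+275)<25)]
    if len(q): print(nm,len(q),np.median(q,0).round(1),((q.min(0)+q.max(0))/2).round(1))
E
```

```text
wrist head [ 405.4 -273.8  120. ]
w 637 [ 403.6 -274.4  119.1] [ 403.  -274.5  117.5]
s 68 [ 402.8 -278.5  118.5] [ 402.3 -277.9  117.8]
```

View pics/cw9.png

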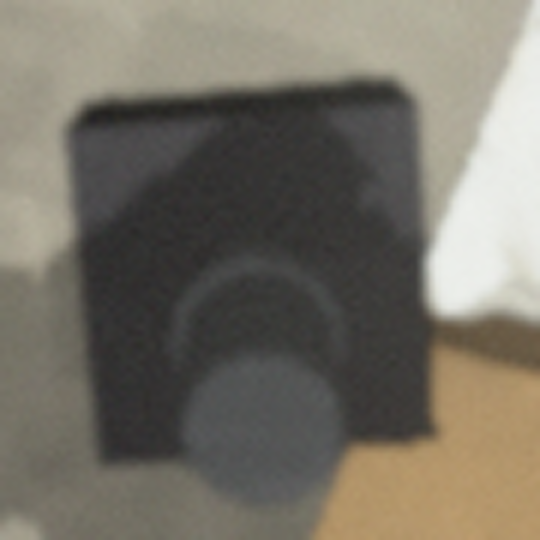

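```bash
python3 -m pendant '[-1,-6,-10,0,85,0,0,-25,0,75,0,0,-25,0,60,0,0,-20,0,50,0,0,0,0,50]' 60; python3 - <<'E'
from h import *
w=snap("wrist","w10"); print(sensors.sense()["tool_pos"],sensors.sense()["tcp_rot"],sensors.sense()["ft_force"])
E
```

```text
time: 8.47
tool_pos: [405.3, -272.3, 86.3]
tcp_rot: [-179.7, -2.0, 6.0]
ft_force: [-0.6, 0.4, -1.3]
finger_gap: 49.8
[ 405.76402784 -272.64430087   87.94704587] [-179.77754388   -2.06927241    6.05423742] [ 0.94751339  0.18785459 -0.61530326]
```

View pics/w10.png

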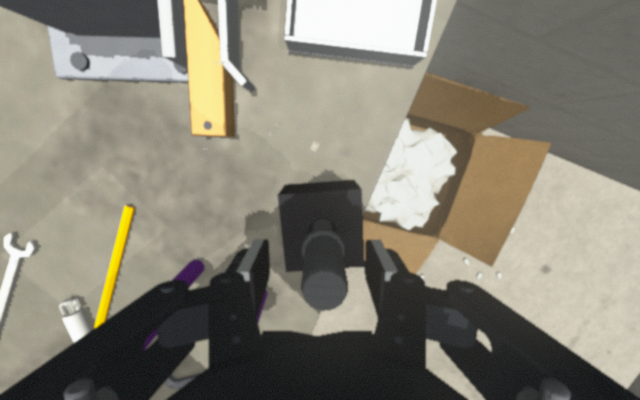

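```bash
python3 -m pendant '[-3,-2,0,0,50,0,0,0,0,15,0,0,0,0,15,0,0,0,0,15,0,0,0,0,15]' 50; python3 -m pendant '[0,0,15,0,15,0,0,35,0,15,0,0,38,0,15,0,0,25,0,15,0,0,0,0,15]'; python3 - <<'E'
from h import *
w=snap("wrist","w11"); s=snap("scene","s11"); print(sensors.sense()["tool_pos"],sensors.sense()["tcp_rot"],sensors.sense()["ft_force"])
crop(s,200,100,400,250,4,"cs11")
E
```

```text
time: 8.93
tool_pos: [405.2, -275.4, 91.7]
tcp_rot: [-180.0, -2.2, 6.2]
ft_force: [-0.2, -0.2, -1.5]
finger_gap: 19.6
time: 9.35
tool_pos: [403.5, -274.2, 209.4]
tcp_rot: [-179.9, -2.2, 6.2]
ft_force: [0.7, -0.6, -0.9]
finger_gap: 19.6
[ 402.27265371 -273.14431353  204.81671887] [-179.7016929    -1.99066956    6.18367434] [-0.18963673 -0.3099345  -2.03120005]
```

View pics/w11.png

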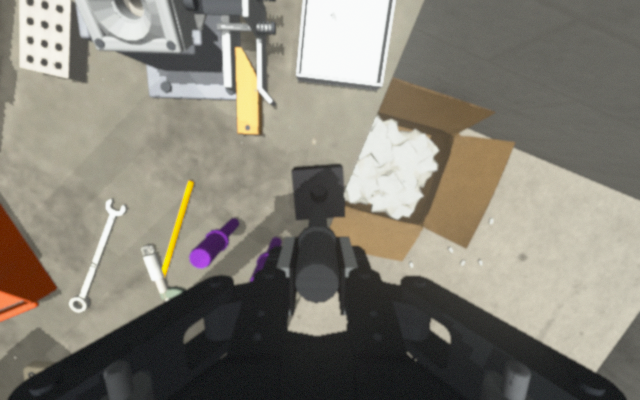

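View pics/cs11.png

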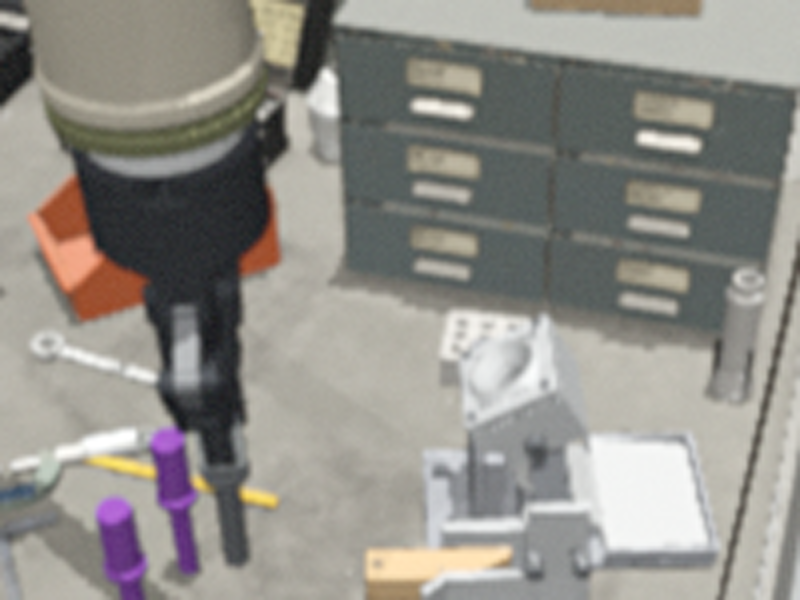

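```bash
python3 - <<'E'
from h import *
t=load("t0") if 0 else load("top0"); s=load("scene0"); w=load("w11")
crop(t,295,160,345,210,12,"d_t"); crop(s,305,170,355,220,12,"d_s"); crop(w,60,0,200,110,5,"d_w")
print(onz(t,319.25,185.5,124),onz(s,324.25,190.5,124))
E
```

```text
[ 538.60709925 -122.38540881  124.        ] [ 534.11098155 -117.35982616  124.        ]
```

View pics/d_t.png

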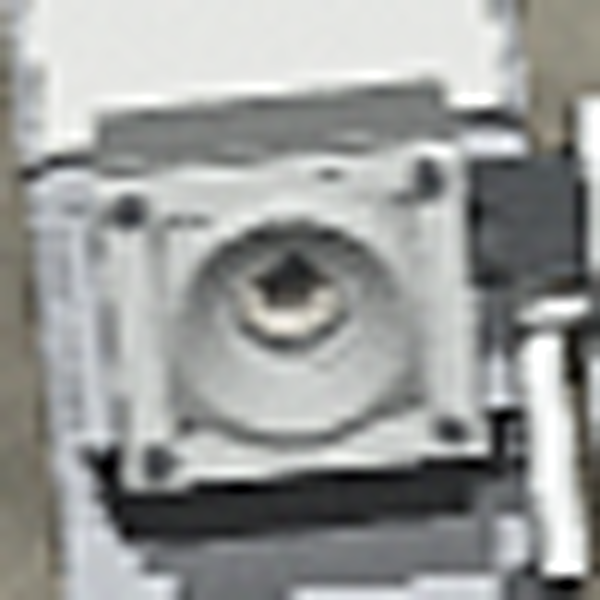

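View pics/d_s.png

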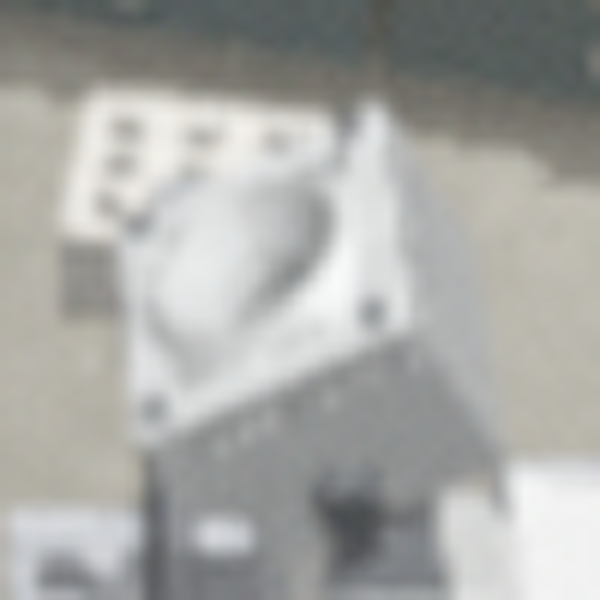

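View pics/d_w.png

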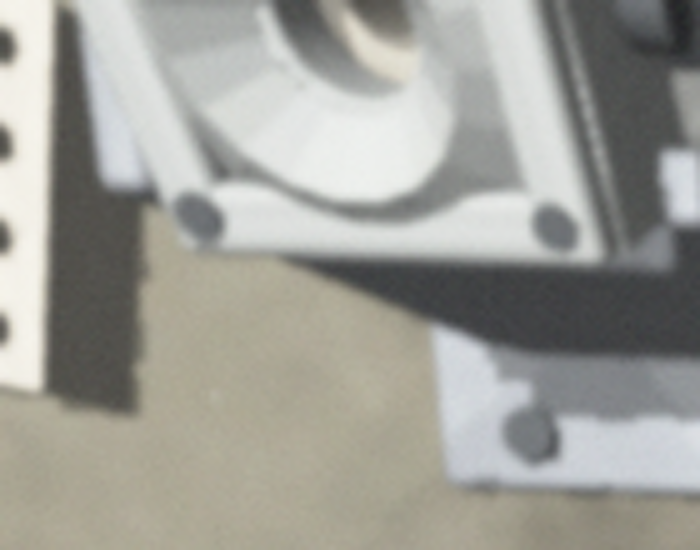

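```bash
python3 - <<'E'
from h import *
s=load("s11"); t=load("top0")
o,d=ray(s,259.3,240.5); k=(-273-o[1])/d[1]; print("tip?",o+k*d)
o,d=ray(s,255.5,216.5); k=(-273-o[1])/d[1]; print("collar",o+k*d)
print("mouth top",onz(t,319.6,187.0,124),"scene",onz(load("scene0"),326.1,192.1,124))
E
python3 -m pendant '[18,20,15,0,15,23,26,15,0,15,23,26,5,0,15,23,26,0,0,15,23,26,0,0,15,22,22,0,0,15,0,0,0,0,15]' 50; python3 - <<'E'
from h import *
w=snap("wrist","w12"); s=snap("scene","s12"); print(sensors.sense()["tool_pos"],sensors.sense()["tcp_rot"],sensors.sense()["ft_force"])
crop(w,220,120,420,320,3,"cw12");crop(s,240,100,400,230,5,"cs12")
E
```

```text
tip? [ 401.22525437 -273.          119.41666042]
collar [ 400.48245301 -273.          189.85563704]
mouth top [ 535.28846274 -123.06212438  124.        ] scene [ 538.49576445 -122.89821588  124.        ]
time: 10.03
tool_pos: [532.7, -119.5, 228.1]
tcp_rot: [-179.2, -1.2, 5.7]
ft_force: [0.6, -0.0, -0.6]
finger_gap: 19.5
[ 530.12478937 -122.28362307  227.59241979] [-179.26404624   -1.04528051    5.65080997] [-1.05069647 -0.14187031 -1.20710636]
```

View pics/w12.png

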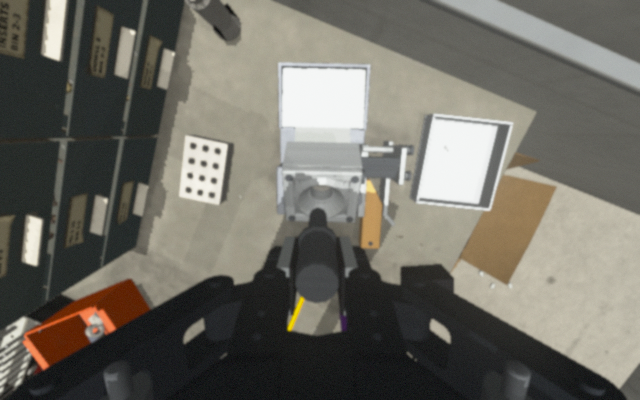

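View pics/cs12.png

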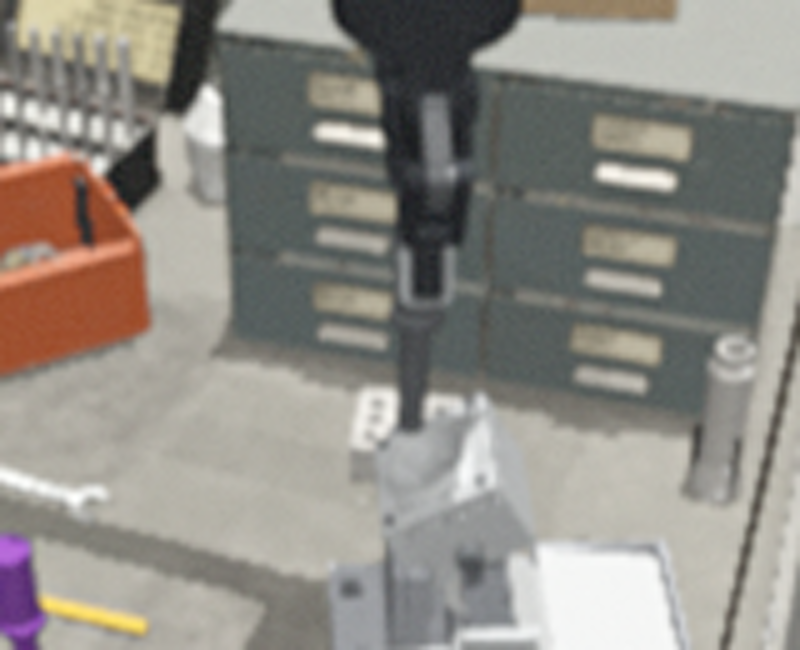

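```bash
python3 - <<'E'
from h import *
w=load("w12"); crop(w,260,120,380,240,6,"cw12")
E
```

```text
(no output)
```

View pics/cw12.png

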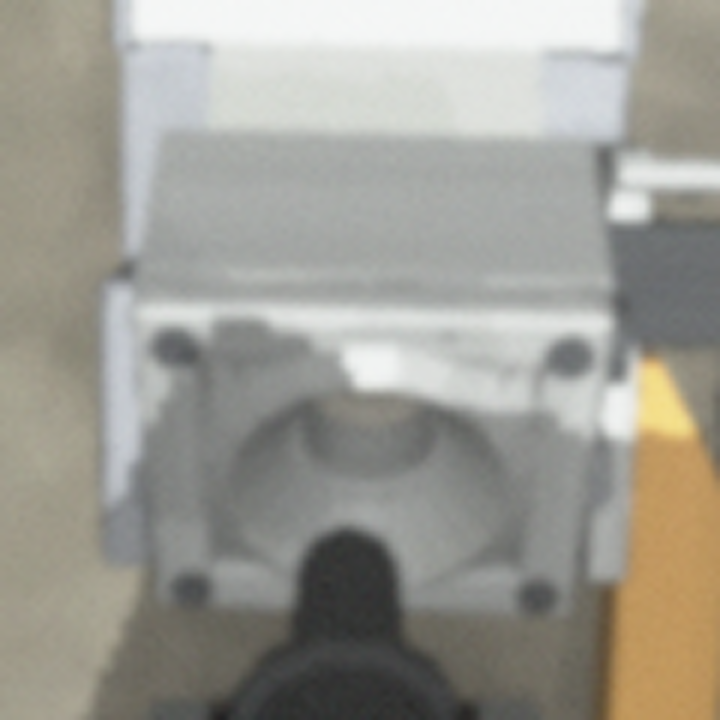

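```bash
python3 - <<'E'
from h import *
w=load("w12"); P=lambda a,b,z:onz(w,260+a/6,120+b/6,z)
q=[P(176,347,136.2),P(570,357,136.2),P(190,588,111.8),P(537,597,111.8)]
for p in q: print(p.round(1))
print("mouth",np.mean(q,0).round(1), np.linalg.norm(q[0]-q[1]),np.linalg.norm(q[2]-q[3]),np.linalg.norm(q[0]-q[2]))
print("tip front edge",P(350,528,143).round(1))
print("rim L/R at mid", P(232,480,124).round(1),P(512,480,124).round(1))
t=load("top0"); T=lambda a,b,z:onz(t,295+a/12,160+b/12,z)
q=[T(128,210,136.2),T(430,178,136.2),T(158,462,111.8),T(452,428,111.8)]
print("top mouth",np.mean(q,0).round(1),[x.round(1) for x in q])
E
```

```text
[555.4 -92.1 136.2]
[ 559.5 -145.7  136.2]
[513.6 -94.9 111.8]
[ 517.8 -148.8  111.8]
mouth [ 536.6 -120.4  124. ] 53.715166000059284 54.05348635891537 48.43474846984769
tip front edge [ 534.2 -118.2  143. ]
rim L/R at mid [ 534.6 -100.7  124. ] [ 538.8 -141.3  124. ]
top mouth [ 535.9 -122.5  124. ] [array([554.2, -94.1, 136.2]), array([ 558.6, -147.9,  136.2]), array([512.9, -97.3, 111.8]), array([ 517.8, -150.9,  111.8])]
```

```bash
python3 -m pendant '[14,-1,0,0,15,0,0,0,0,15]' 40; python3 -m pendant '[0,0,-10,0,15,0,0,0,0,15]'; python3 - <<'E'
from h import *
w=snap("wrist","w13"); print(sensors.sense()["tool_pos"],sensors.sense()["tcp_rot"],sensors.sense()["ft_force"])
crop(w,260,140,380,260,6,"cw13")
E
```

```text
time: 10.3
tool_pos: [542.3, -123.9, 224.7]
tcp_rot: [-179.2, -0.8, 5.7]
ft_force: [0.8, -0.8, -1.9]
finger_gap: 19.4
time: 10.47
tool_pos: [540.3, -125.4, 212.1]
tcp_rot: [-179.2, -0.6, 5.5]
ft_force: [0.0, -0.9, -1.9]
finger_gap: 19.6
[ 540.51318187 -125.57864206  213.18197719] [-179.20456895   -0.6529162     5.53267273] [ 0.52374736 -0.9010434  -0.34525628]
```

View pics/cw13.png

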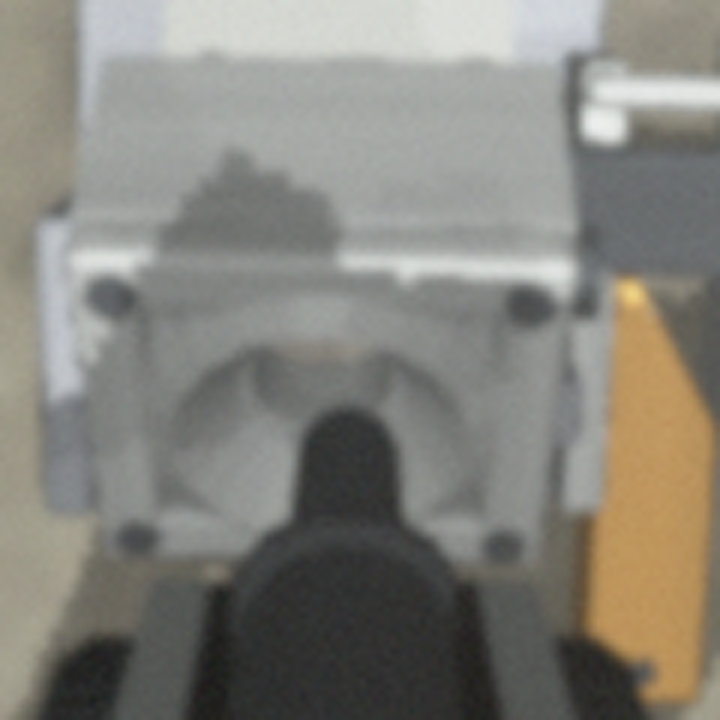

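```bash
python3 - <<'E'
from h import *
w=load("w13"); P=lambda a,b,z:onz(w,260+a/6,140+b/6,z)
q=[P(110,298,136.2),P(530,304,136.2),P(137,537,111.8),P(502,544,111.8)]
print("mouth",np.mean(q,0).round(1)); m=np.mean(q,0)
e=P(348,406,129.2); c=e-np.array([7*.996,7*.087,0]); d=c-m
th=np.radians(5); print("tip",c.round(1),"rel stand x,y",(d[0]*np.cos(th)+d[1]*np.sin(th)).round(1),(-d[0]*np.sin(th)+d[1]*np.cos(th)).round(1))
E
```

```text
mouth [ 536.7 -120.3  124. ]
tip [ 534.9 -124.5  129.2] rel stand x,y -2.2 -3.9
```

```bash
python3 - <<'E'
from h import *
s=snap("scene","s13"); print(sensors.sense()["tool_pos"])
crop(s,290,140,370,220,9,"cs13")
E
```

```text
[ 541.07945417 -125.58431626  214.2662274 ]
```

View pics/cs13.png

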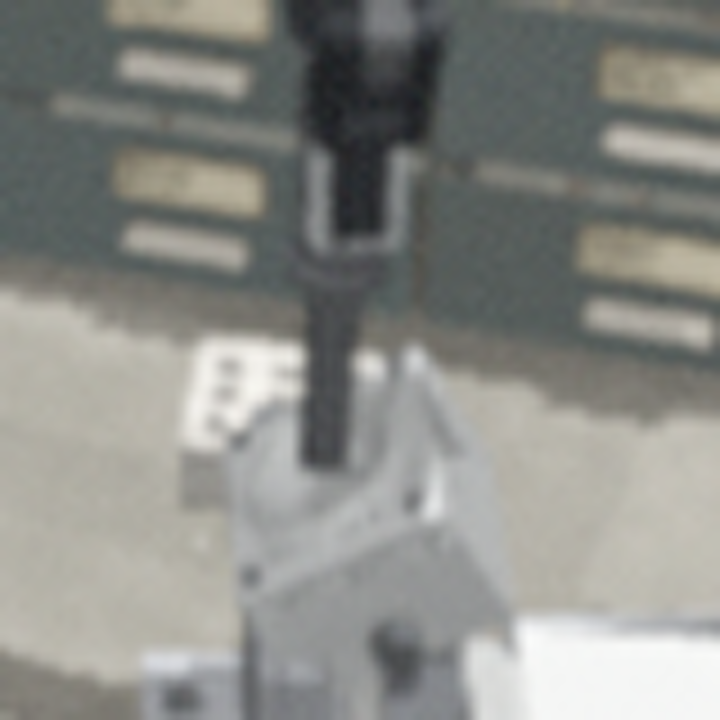

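```bash
python3 -m pendant '[6,4.5,0,0,15,0,0,0,0,15]' 40; python3 -m pendant '[0,0,-5,0,15,0,0,-3,0,15]'; python3 - <<'E'
from h import *
w=snap("wrist","w14"); print(sensors.sense()["tool_pos"],sensors.sense()["tcp_rot"],sensors.sense()["ft_force"])
crop(w,260,140,380,260,6,"cw14")
s=snap("scene","s14")
crop(s,290,140,370,220,9,"cs14")
E
```

```text
time: 10.73
tool_pos: [546.7, -121.6, 214.5]
tcp_rot: [-179.2, -0.8, 5.4]
ft_force: [0.7, -0.7, -0.8]
finger_gap: 19.5
time: 10.9
tool_pos: [547.5, -121.8, 207.5]
tcp_rot: [-179.3, -0.9, 5.4]
ft_force: [-0.1, -0.3, -1.3]
finger_gap: 19.5
[ 547.2595502  -121.81758953  207.057093  ] [-179.29369316   -0.86250259    5.42671174] [-0.34610404 -0.54835708 -2.55397949]
```

View pics/cw14.png

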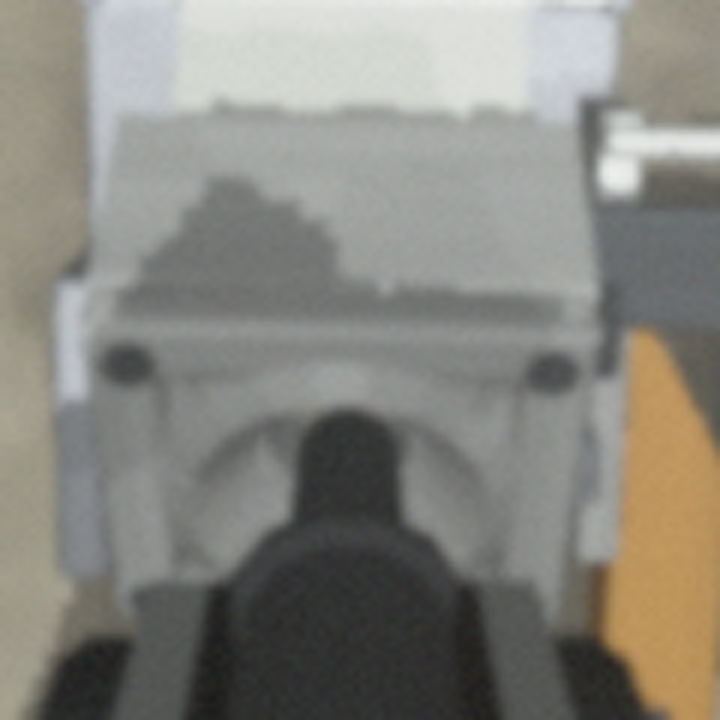

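View pics/cs14.png

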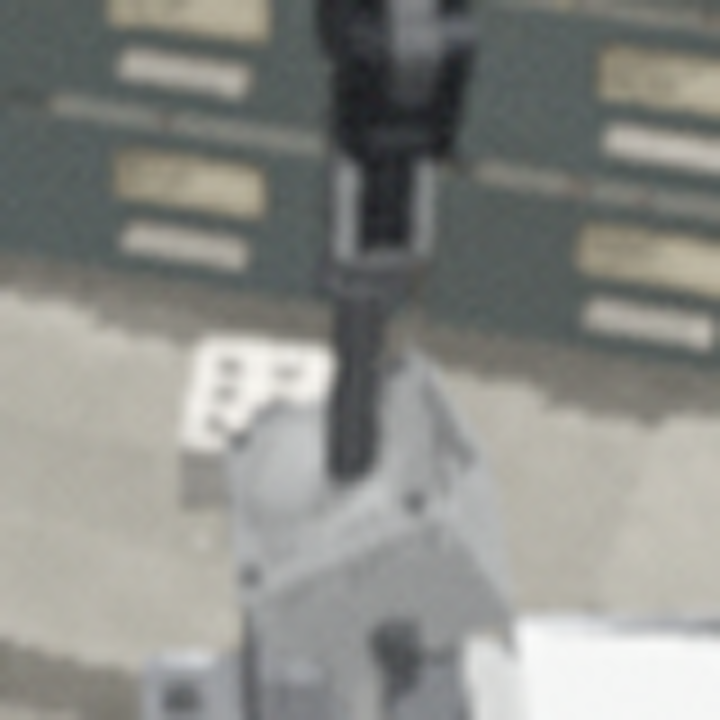

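```bash
python3 -m pendant '[-1,0.5,-5,0,15,0,0,-4,0,15]' 40; python3 -m pendant '[0,0,-4,0,15,0,0,0,0,15]'; python3 - <<'E'
from h import *
s=snap("scene","s15")
crop(s,290,140,370,220,9,"cs15")
E
```

```text
time: 11.17
tool_pos: [546.6, -121.4, 198.7]
tcp_rot: [-179.3, -0.9, 5.4]
ft_force: [-0.4, -0.2, -1.5]
finger_gap: 19.5
time: 11.33
tool_pos: [545.9, -121.2, 192.9]
tcp_rot: [-179.3, -0.8, 5.4]
ft_force: [-0.5, -0.1, -1.7]
finger_gap: 19.6
```

View pics/cs15.png

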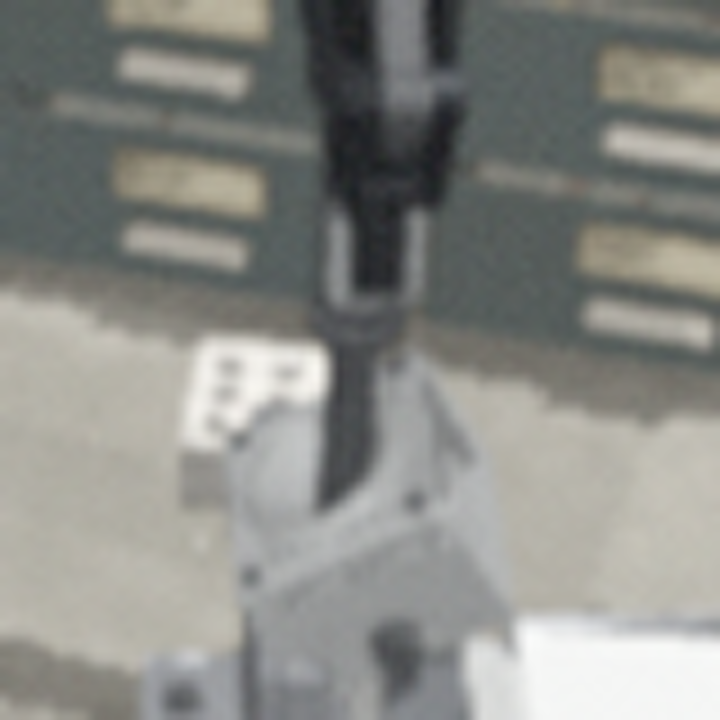

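The punch tip is inside the countersink, hidden by the rim at crop (340,500), with no contact force yet. I'll go lower until it touches.

```bash
python3 -m pendant '[0,0,-3,0,15,0,0,0,0,15]' 30; python3 -m pendant '[0,0,-3,0,15,0,0,0,0,15]'
```

```text
time: 11.55
tool_pos: [546.1, -121.2, 190.1]
tcp_rot: [-179.3, -0.9, 5.4]
ft_force: [0.6, 0.9, -2.2]
finger_gap: 19.7
time: 11.72
tool_pos: [546.4, -121.3, 187.1]
tcp_rot: [-179.3, -0.9, 5.4]
ft_force: [1.1, 0.6, -2.2]
finger_gap: 19.6
```

```bash
python3 -m pendant '[-6,-0.5,-0.5,0,15,-6,-0.5,-1,0,15,-6,-0.5,-1,0,15,0,0,0,0,15]' 20; python3 - <<'E'
from h import *
s=snap("scene","s16")
crop(s,290,140,370,220,9,"cs16")
E
```

```text
time: 12.05
tool_pos: [530.7, -123.2, 187.5]
tcp_rot: [-179.4, -1.5, 5.5]
ft_force: [3.6, 0.4, -0.6]
finger_gap: 19.1
```

View pics/cs16.png

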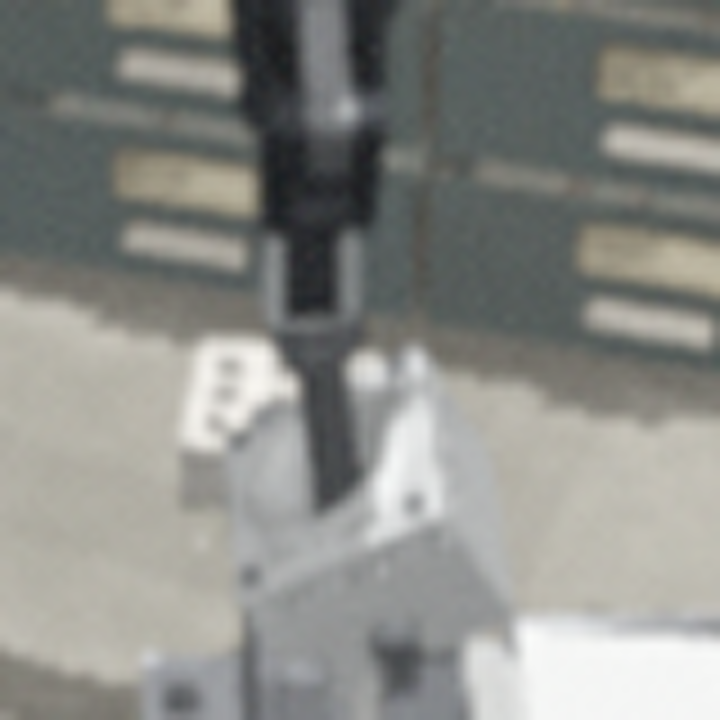

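The punch is pivoting in the pads and leaning back, with its tip held in the hole. I'll continue the arc.

```bash
python3 -m pendant '[-7,-0.5,-2.5,0,15,-7,-0.5,-3,0,15,-6,-0.5,-3,0,15,0,0,0,0,15]' 20; python3 -m pendant '[-6,-0.5,-3.5,0,15,-6,-0.5,-3.5,0,15,0,0,0,0,15]'; python3 - <<'E'
from h import *
s=snap("scene","s17")
crop(s,290,140,370,220,9,"cs17")
E
```

```text
time: 12.43
tool_pos: [511.3, -125.0, 181.3]
tcp_rot: [-179.5, -1.8, 5.5]
ft_force: [4.0, 0.8, -1.4]
finger_gap: 19.9
time: 12.68
tool_pos: [498.6, -126.1, 174.2]
tcp_rot: [-179.6, -1.9, 5.5]
ft_force: [3.6, 0.9, 1.0]
finger_gap: 19.1
```

View pics/cs17.png

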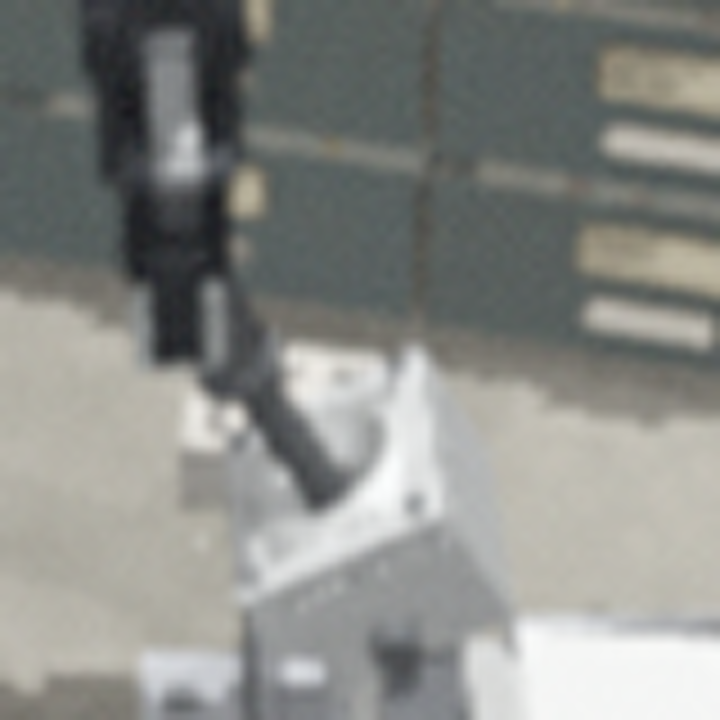

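```bash
python3 -m pendant '[2,0.2,-3.5,0,15,2,0.2,-3.5,0,15,0,0,0,0,15]' 40; python3 -m pendant '[2.5,0.2,-4.5,0,15,2.5,0.2,-4.5,0,15,0,0,0,0,15]' 60; python3 - <<'E'
from h import *
s=snap("scene","s18")
crop(s,290,140,370,220,9,"cs18")
E
```

```text
time: 12.98
tool_pos: [502.8, -125.9, 167.3]
tcp_rot: [-179.6, -1.8, 5.4]
ft_force: [3.5, 0.7, 0.8]
finger_gap: 19.5
time: 13.23
tool_pos: [508.0, -125.5, 158.0]
tcp_rot: [-179.6, -1.7, 5.4]
ft_force: [3.6, 0.5, -0.4]
finger_gap: 18.9
```

View pics/cs18.png

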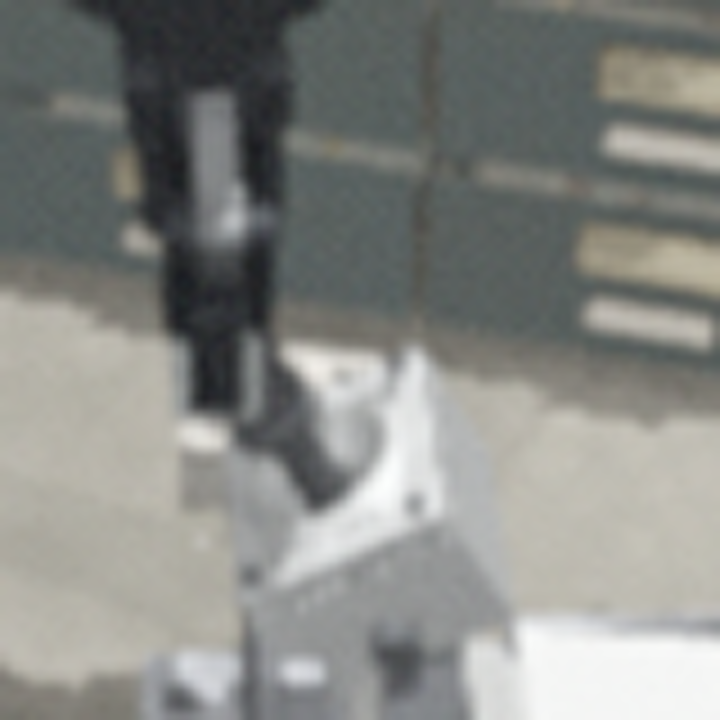

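```bash
python3 -m pendant '[2,0.2,-3.5,0,15,0,0,0,0,15]'; python3 -m pendant '[2,0.2,-3.5,0,15,0,0,0,0,15]';  python3 -m pendant '[2,0.2,-3.5,0,15,0,0,0,0,15]'; python3 - <<'E'
from h import *
s=snap("scene","s19"); w=snap("wrist","w19")
crop(s,290,140,370,220,9,"cs19")
crop(w,220,140,420,340,4,"cw19")
E
```

```text
time: 13.45
tool_pos: [510.1, -125.1, 154.0]
tcp_rot: [-179.5, -1.7, 5.4]
ft_force: [4.5, -0.6, -1.1]
finger_gap: 19.4
time: 13.62
tool_pos: [512.2, -124.8, 150.0]
tcp_rot: [-179.5, -1.7, 5.4]
ft_force: [5.4, 1.9, -1.8]
finger_gap: 19.5
time: 13.78
tool_pos: [514.4, -124.6, 146.0]
tcp_rot: [-179.5, -1.7, 5.4]
ft_force: [4.0, 1.0, -1.0]
finger_gap: 19.1
```

View pics/cs19.png

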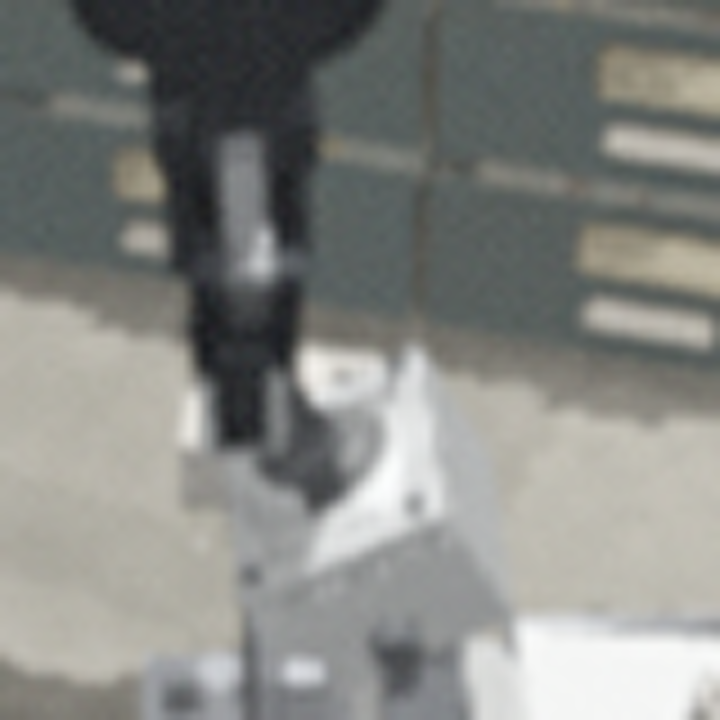

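View pics/cw19.png

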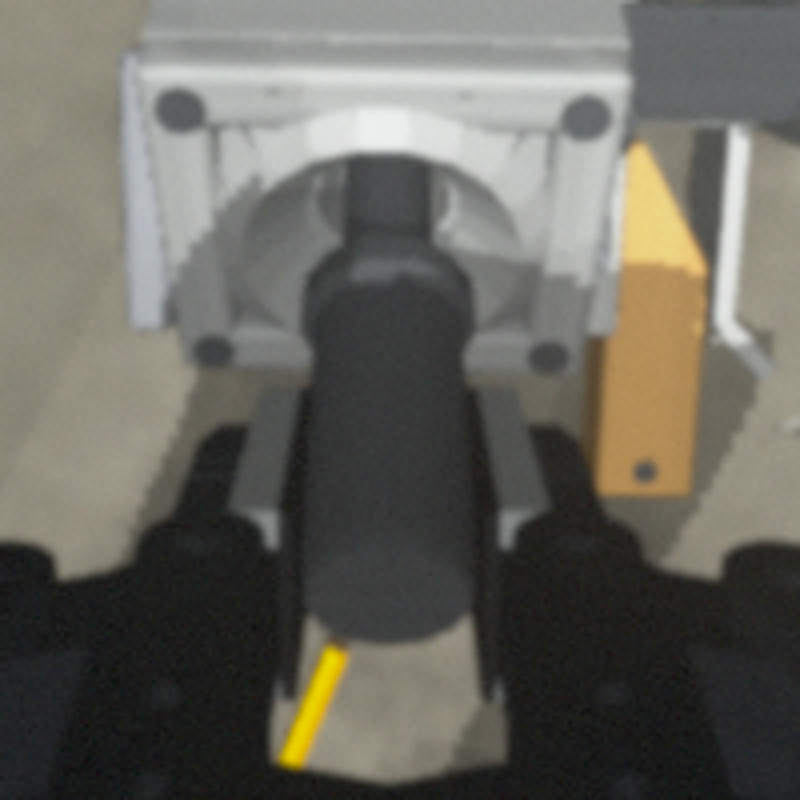

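```bash
python3 - <<'E'
from h import *
s=load("s19"); crop(s,300,180,400,260,7,"p19"); crop(load("s17"),300,180,400,260,7,"p17")
E
```

```text
(no output)
```

View pics/p19.png

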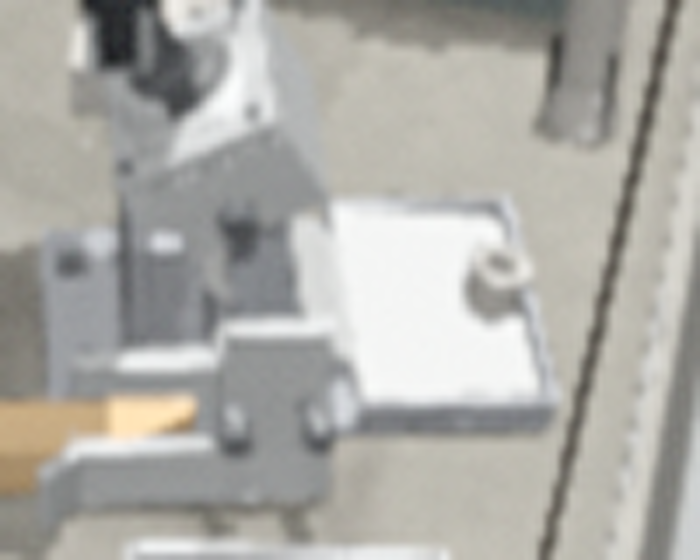

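The bush has dropped and stands on end at the front of the pan, at crop (498,280). I'll let go of the punch, leave it in the hole, and lift straight up.

```bash
python3 -m pendant '[0,0,0,0,30,0,0,0,0,45,0,0,0,0,60,0,0,15,0,70,0,0,35,0,70,0,0,38,0,70,0,0,30,0,70,0,0,0,0,70]' ; python3 - <<'E'
from h import *
s=snap("scene","s20"); t=snap("top","t20")
print(sensors.sense()["tool_pos"])
crop(s,270,150,400,260,6,"cs20"); crop(t,270,120,350,220,6,"ct20")
E
```

```text
time: 14.55
tool_pos: [505.7, -123.7, 263.0]
tcp_rot: [-179.2, -0.6, 5.4]
ft_force: [0.0, -0.6, 1.0]
finger_gap: 70.2
[ 504.28582124 -123.16834239  257.8193558 ]
```

View pics/cs20.png

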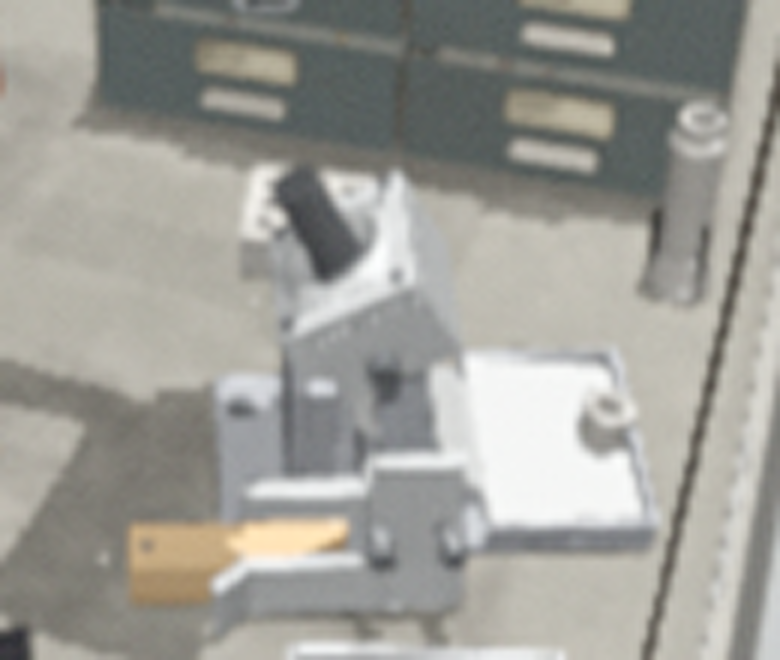

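View pics/ct20.png

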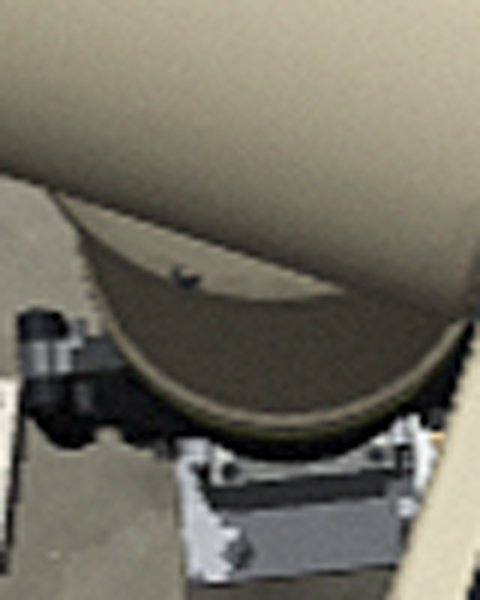

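```bash
python3 - <<'E'
from h import *
s=load("s20"); th=np.radians(5); R=np.array([[np.cos(th),np.sin(th)],[-np.sin(th),np.cos(th)]])
m=np.array([536.7,-120.7]); O=m+R.T@np.array([22.5,0])
p=onz(s,371.5,218.3,31); print("bush",p,R@(p[:2]-O),dep(s,371,222)); print("stand origin",O)
for u,v in((270+615/6,150+345/6),(270+655/6,150+520/6)): q=onz(s,u,v,18); print("pan front corner",q.round(1),(R@(q[:2]-O)).round(1))
E
python3 -m pendant '[15,1,-10,0,70,30,3,-15,0,70,38,4,-15,0,70,20,3,0,0,70,0,0,0,0,70]'; python3 - <<'E'
from h import *
w=snap("wrist","w21"); print(sensors.sense()["tool_pos"],sensors.sense()["tcp_rot"])
E
```

```text
bush [ 656.55401953 -114.11819232   31.        ] [97.47158113 -3.88920418] [ 655.43232273 -120.89414331   24.47792338]
stand origin [ 559.11438071 -118.73899579]
pan front corner [665.4 -60.9  18. ] [111.   48.4]
pan front corner [ 672.5 -164.    18. ] [109. -55.]
time: 15.07
tool_pos: [606.8, -111.9, 209.1]
tcp_rot: [-179.0, 0.1, 5.2]
ft_force: [0.9, -0.2, -0.3]
finger_gap: 70.1
[ 604.90404702 -111.9470845   207.87544761] [-178.98988884    0.31059725    5.24251962]
```

View pics/w21.png

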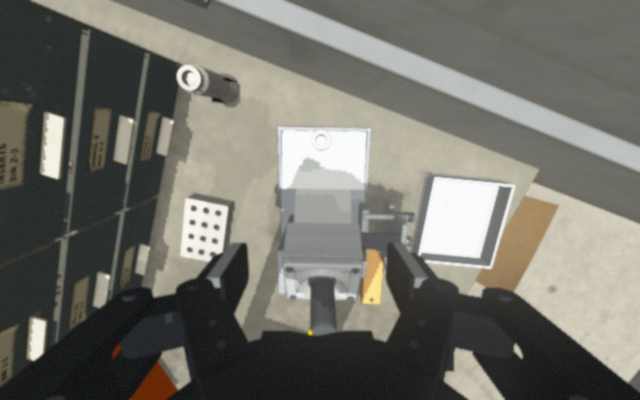

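The wrist view shows the bush on end in the pan at (321,140), about mid-width.

```bash
python3 - <<'E'
from h import *
w=load("w21"); print(onz(w,321,138.5,31), onz(w,280,129,18),onz(w,369,129,18))
crop(w,270,115,380,200,6,"cw21")
E
```

```text
[ 656.9589372  -107.65744963   31.        ] [662.38795889 -61.23116888  18.        ] [ 671.44349798 -159.65378314   18.        ]
```

View pics/cw21.png

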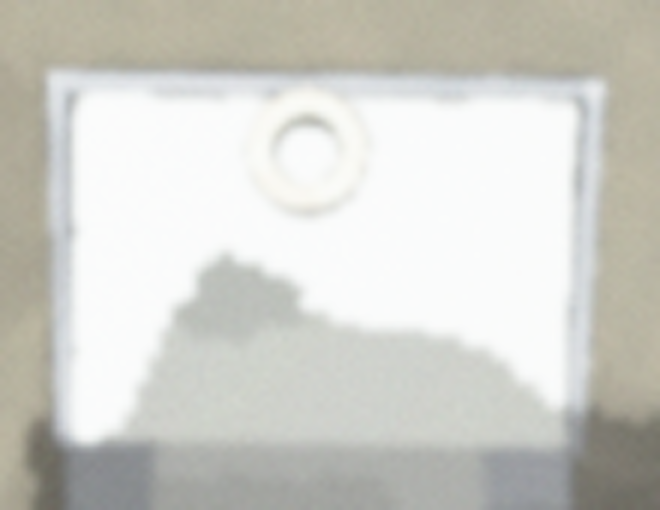

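```bash
python3 -m pendant '[24,1,-20,0,70,24,1,-25,0,70,0,0,-35,0,65,0,0,-30,0,60,0,0,0,0,60]'; python3 - <<'E'
from h import *
w=snap("wrist","w22"); print(sensors.sense()["tool_pos"],sensors.sense()["tcp_rot"])
E
```

```text
time: 15.53
tool_pos: [649.2, -110.4, 91.0]
tcp_rot: [-179.0, 0.6, 5.2]
ft_force: [-1.1, -0.0, -1.7]
finger_gap: 59.6
[ 649.80166374 -110.61275277   93.71227096] [-179.00516886    0.55502191    5.22220962]
```

View pics/w22.png

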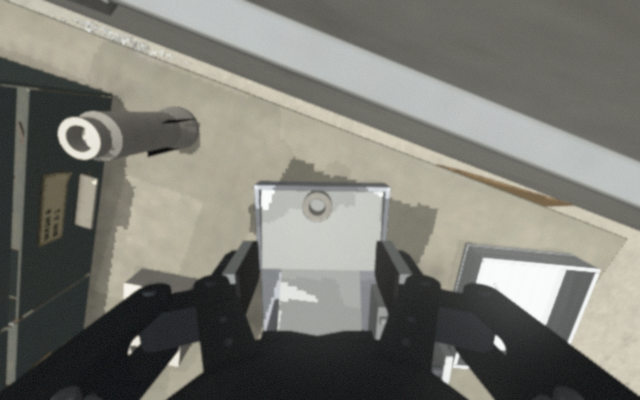

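```bash
python3 - <<'E'
from h import *
w=load("w22"); print(onz(w,317,206,31),dep(w,317,193)); A=allpts(w); q=A[(A[...,2]>22)&(A[...,2]<40)&(abs(A[...,0]-655)<20)&(abs(A[...,1]+110)<25)]; print(len(q),np.median(q,0),q.max(0),q.min(0))
E
python3 -m pendant '[1.5,0.5,-25,0,55,0.5,0,-20,0,50,0,0,-10,0,50,0,0,0,0,50]'; python3 - <<'E'
from h import *
w=snap("wrist","w23"); print(sensors.sense()["tool_pos"],sensors.sense()["tcp_rot"])
E
```

```text
[ 657.03477885 -107.53621451   31.        ] [ 665.97987867 -106.66768348   28.22213414]
550 [ 656.49390227 -107.33553213   29.97298841] [667.01568937 -96.44009594  32.77140197] [ 645.20374347 -118.00105213   22.08326372]
time: 15.92
tool_pos: [652.7, -111.9, 45.5]
tcp_rot: [-179.2, 0.2, 5.2]
ft_force: [-0.5, -0.2, -0.0]
finger_gap: 49.9
[ 653.60883932 -112.10317333   47.05561602] [-1.79196428e+02  1.24558134e-01  5.16873691e+00]
```

View pics/w23.png

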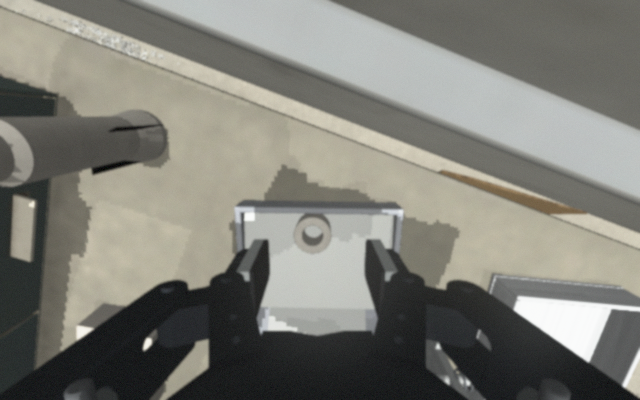

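```bash
python3 -m pendant '[0,4,-12,0,50,0,0,-10,0,50,0,0,0,0,50]'; python3 -m pendant '[0,0,-8,0,48,0,0,0,0,48]'
```

```text
time: 16.22
tool_pos: [657.0, -108.9, 30.1]
tcp_rot: [-179.4, -0.3, 5.1]
ft_force: [-0.8, 0.3, -1.1]
finger_gap: 49.9
time: 16.38
tool_pos: [657.7, -108.9, 22.5]
tcp_rot: [-179.4, -0.4, 5.2]
ft_force: [-0.3, 0.5, -0.4]
finger_gap: 48.1
```

```bash
python3 -m pendant '[-4.5,0,0,0,48,0,0,0,0,48]'; python3 -m pendant '[-1,0,-6.5,0,48,0,0,0,0,48]'
```

```text
time: 16.55
tool_pos: [653.0, -108.9, 22.4]
tcp_rot: [-179.4, -0.4, 5.2]
ft_force: [-0.8, 0.3, -0.4]
finger_gap: 47.8
time: 16.72
tool_pos: [652.1, -109.0, 16.1]
tcp_rot: [-179.4, -0.5, 5.2]
ft_force: [-0.7, 0.7, -0.2]
finger_gap: 48.0
```

```bash
python3 -m pendant '[1.5,0,-1,0,15,0,0,0,0,15,0,0,0,0,15,0,0,0,0,15,0,0,0,0,15]' 50; python3 -m pendant '[0,0,8,0,15,0,0,20,0,15,0,0,25,0,15,0,0,0,0,15]'; python3 - <<'E'
from h import *
w=snap("wrist","w24"); print(sensors.sense()["tool_pos"],sensors.sense()["tcp_rot"])
E
```

```text
time: 17.13
tool_pos: [653.8, -109.2, 15.2]
tcp_rot: [-179.4, -0.5, 5.2]
ft_force: [-0.7, -0.4, -0.0]
finger_gap: 19.6
time: 17.47
tool_pos: [651.8, -108.6, 68.8]
tcp_rot: [-179.3, -0.2, 5.2]
ft_force: [1.1, -0.1, 1.2]
finger_gap: 19.9
[ 650.86074966 -108.42104506   66.58485076] [-1.79288272e+02 -1.16223531e-01  5.16057872e+00]
```

View pics/w24.png

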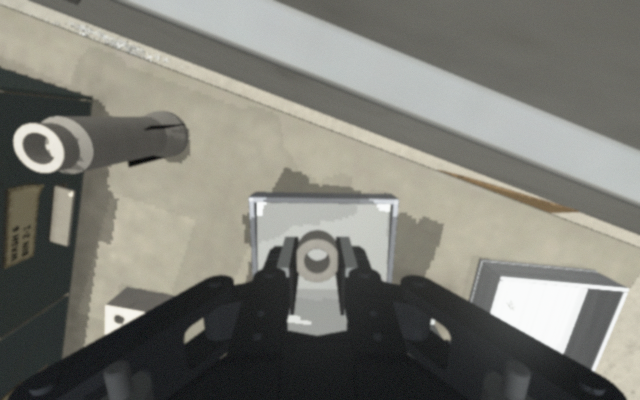

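```bash
python3 -m pendant '[0,-20,25,0,15,0,-35,20,0,15,-8,-36,0,0,15,-22,-30,0,0,15,-22,-26,0,0,15,-20,-22,0,0,15,-8,-7,0,0,15,0,0,0,0,15]'; python3 - <<'E'
from h import *
w=snap("wrist","w25"); print(sensors.sense()["tool_pos"],sensors.sense()["tcp_rot"])
E
```

```text
time: 18.18
tool_pos: [565.6, -288.2, 110.0]
tcp_rot: [-179.2, 0.0, 5.5]
ft_force: [-0.4, 1.2, -0.3]
finger_gap: 19.9
[ 566.17393884 -287.44205318  109.93307093] [-1.79224736e+02  3.15792665e-02  5.48688156e+00]
```

View pics/w25.png

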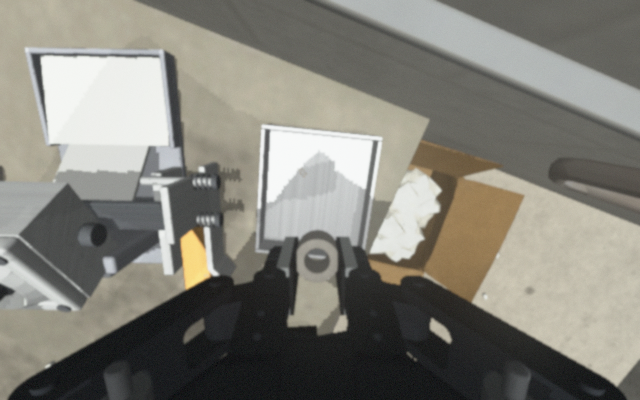

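```bash
python3 - <<'E'
from h import *
w=load("w25"); a,b,c=[onz(w,u,v,28) for u,v in((264,126),(382,137),(257,253))]; print(a,b,c,"centre",(b+c)/2)
E
```

```text
[ 625.74567878 -240.46323787   28.        ] [ 626.24639899 -329.22251536   28.        ] [ 521.83031714 -239.4905114    28.        ] centre [ 574.03835807 -284.35651338   28.        ]
```

```bash
python3 -m pendant '[4,3,-25,0,15,0,0,-30,0,15,0,0,-25,0,15,0,0,0,0,15]'; python3 -m pendant '[0,0,-9,0,15,0,0,0,0,15]'
```

```text
time: 18.57
tool_pos: [575.3, -280.7, 29.8]
tcp_rot: [-179.3, -0.3, 5.6]
ft_force: [-0.5, 0.2, -1.4]
finger_gap: 19.8
time: 18.73
tool_pos: [576.2, -277.6, 19.5]
tcp_rot: [-179.2, -0.3, 5.8]
ft_force: [0.3, 0.4, -1.7]
finger_gap: 20.0
```

```bash
python3 -m pendant '[-2,-8,0,0,15,0,0,0,0,15]'; python3 -m pendant '[0,0,-6,0,15,0,0,0,0,15]'
```

```text
time: 18.9
tool_pos: [575.9, -285.1, 21.2]
tcp_rot: [-179.3, -0.3, 5.9]
ft_force: [0.0, -0.8, -0.6]
finger_gap: 19.7
time: 19.07
tool_pos: [577.7, -286.5, 17.7]
tcp_rot: [-179.4, -0.5, 5.9]
ft_force: [-0.5, -0.1, -0.7]
finger_gap: 19.8
```

```bash
python3 -m pendant '[-1,0,-7,0,15,0,0,0,0,15]'; python3 -m pendant '[0,0,-3,0,15,0,0,0,0,15]'
```

```text
time: 19.23
tool_pos: [577.7, -287.5, 11.8]
tcp_rot: [-179.5, -0.7, 5.8]
ft_force: [-1.1, -0.3, -1.2]
finger_gap: 19.6
time: 19.4
tool_pos: [577.8, -287.8, 8.8]
tcp_rot: [-179.5, -0.7, 5.8]
ft_force: [-0.7, 0.6, -1.8]
finger_gap: 19.5
```

```bash
python3 -m pendant '[0,0,-1,0,26,0,0,0,0,36,0,0,0,0,36,0,0,2,0,38,0,0,20,0,40,0,0,35,0,50,0,0,35,0,50,0,0,35,0,50,0,0,30,0,50,0,0,0,0,50]'; python3 - <<'E'
from h import *
w=snap("wrist","w26"); s=snap("scene","s26"); print(sensors.sense()["tool_pos"],sensors.sense()["ft_force"])
crop(s,250,150,400,310,4,"cs26")
E
```

```text
time: 20.23
tool_pos: [573.5, -285.1, 168.7]
tcp_rot: [-179.2, -0.4, 5.8]
ft_force: [0.7, 0.2, 2.6]
finger_gap: 49.9
[ 571.66944517 -283.98560853  163.05673509] [ 1.13819233 -0.99920968 -0.18006978]
```

View pics/w26.png

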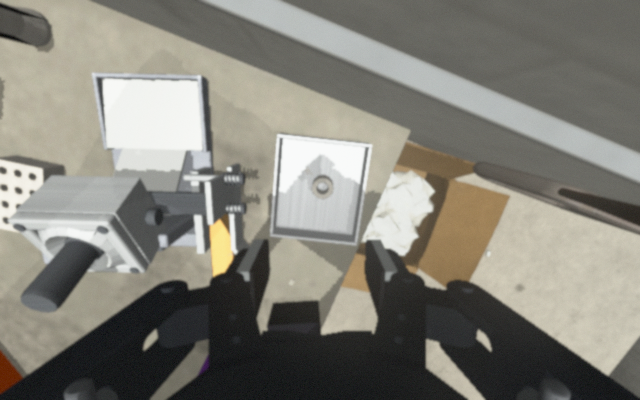

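View pics/cs26.png

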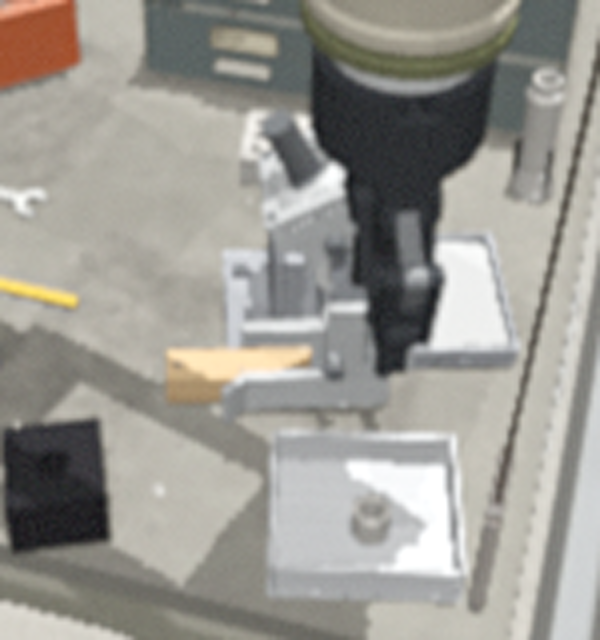

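The bush stands in the middle of the tray, at wrist px (322,186). The wedge still holds the plate out, the punch is in the hole, and the gripper is clear. One last numeric check, then I'll hand in.

```bash
python3 -m pendant '[0,0,0,0,50,0,0,0,0,50]'; python3 - <<'E'
from h import *
from bench import job
w=load("w26"); b=onz(w,322,185,23); print("bush",b.round(1),"rel tray",(b-[572.5,-284.5,0]).round(1), dep(w,322,178).round(1))
print(sensors.sense()["ft_force"],sensors.sense()["qd"].round(1)); print(job.hand_in())
E
```

```text
time: 20.5
tool_pos: [570.6, -283.3, 160.8]
tcp_rot: [-178.9, 0.1, 5.8]
ft_force: [0.8, -0.9, -0.9]
finger_gap: 50.0
bush [ 581.  -286.5   23. ] rel tray [ 8.5 -2.  23. ] [ 587.9 -285.7   21.9]
[ 0.8226982  -0.87200447 -0.89621254] [ 0.   1.   1.7  0.  -0.2 -0.1]
the job is handed in; nothing more can be done
None
```

I finished the job and handed it in at about 20.5 s on the robot's clock; the hand-in reported no verdict.

**What I did**
- **Wedge:** I drove it tip first into the gap and let go. Its parallel part is roughly 11 mm past the gap point by eye.
- **Punch and bush:** I took the dark punch from the rack and put it into the access hole, leaning it 30° in the pads. I pushed along the bore until the bush dropped into the pan. The punch stays in the hole.
- **Tray:** I picked the bush up from the pan and stood it on end in the low tray.

**Last checks**
- **Bush:** it is about 8 mm (x) and 2 mm (y) from the tray's centre, well inside the walls. Its top is about 22 mm up.
- **Keeper:** the last scene picture shows the wedge in place and the plate still held out. I worked out an opening of about 18 to 19 mm while driving the wedge in, and did not measure it again at the end.
- **Bystanders and gripper:** the collet and block appear in their starting places; I judged this from the pictures only. The gripper is about 140 mm above the tray, open, with only sensor noise on the wrist force.

**What disagreed**
- **Push force:** the wrist force showed no clear rise along the bore while the bush came out. That the punch pressed on the bush with over 1 N (step 2) is inferred from the bush having dropped, not measured.
- **Camera positions:** the views differed by 2 to 6 mm in places, for example in the bush's y position in the pan. I relied on the wrist camera for the final moves.

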